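# Ready the stein crate for shipping

## Robot

A 6-joint arm with a two-finger parallel gripper is mounted at the origin on the work surface. World frame = base frame: x ahead of the robot, y to its left, z up, the work surface at z = 0. Lengths are in m, angles in rad, forces in N, time in s.
With the tool pointing down it reaches from about 0.275 to 1 m from the base axis. Payload 8.4 kg.
Tool frame: the origin (TCP) lies between the finger pads; the fingertips stand 19 mm ahead of it and the grasp point (between the pads) is the TCP; z points along the fingers, y is the line along which they close (so a half turn about z gives the same grasp; the last joint's range is limited). The gripper opens to 85 mm and grips with 20 to 120 N. Pads are 22 mm wide; open, the fingers measure 114 mm over their backs; the gripper's body (76 mm by 85 mm) begins 54 mm behind the grasp point. The pads swing forward as they close: fully open they stand 13 mm farther back than shut.
Start: joints at [-1.299, 0.353, 1.633, -0, 1.155, -0.002], TCP at [0.169, -0.602, 0.25] pointing down, gripper open.
Joint ranges: [-2.63, 2.63], [-0.92, 2.1], [0.06, 2.66], [-1.3, 4.44], [0, 2.69], [-3.02, 3.02]. Speed limits (rad/s): [2.22, 2.22, 2.79, 3.14, 3.14, 3.14].

## Interface

Orientations are given as a rotation vector (axis times angle).
In Python, from bench import bot gives the robot as it stands. The module is installed in compiled form; this text tells all that it offers.
- The arm moves only by the tool carry_out, never from a script. Its argument "deltas" is a list of rows, each an object with "gripper": the finger opening in m, from 0 to 0.0854; "linear": the shift along the tool's x, y, z in m, a list of three; "roll": the turn about the tool's z in degrees. In form: [{"gripper": gripper, "linear": [tx, ty, tz], "roll": roll}, ...]. A call has exactly 8 rows; each row is the pose to reach, as a shift and turn from the pose commanded when the call began, along the tool's axes at that moment; what a row does not reach only later rows make up. A row lasts 1/10 s, in which the tool goes at most 50 mm and 8.59 degrees, less where a joint would pass 70% of its speed; a pose out of reach is approached as far as the arm can. A call with a gripper value outside its range is refused whole. The fingers move at their own pace and stop on an object; "force" is the grip in N (left out, the last holds). Time passes only in rows, so rows that repeat a pose let the fingers close, or fill a call up. It gives the time, the measured TCP pose, the force, the opening and the grip force at its end, in the units of the state.
- bot.get_state(): the state, without advancing time (a new reading comes with each control period).
- bot.snapshot(name): name is "scene" or "top" or "wrist"; returns the picture (384x512x3 uint8, blue, green, red); there is no depth.
- bot.camera_params(name): a dict with "fx", "fy", "cx", "cy" (pixels), "rvec" (rotation vector, rad) and "tvec" (3), from world to camera coordinates, as OpenCV has them. Camera axes: x right, y down, z forward; pixel columns grow to the right and rows downward; lengths in m; the calibration is good to about 2 mm. The wrist camera is an equidistant fisheye: a pixel r from the principal point sees the ray r / f radians off the axis. A picture is of the moment at which its call begins: read the wrist's pose just before it. camera_params takes no time and is no camera call; for the wrist camera it gives the pose at the moment of the call.
- bot.finish_job(): hands the job in; it is judged then, once.
The state is a dict: "time": time; "joint_pos": joint angles; "joint_vel": joint speeds; "joint_torque": joint torques, N m; "tool_pos": TCP position; "eef_rot": TCP orientation; "wrist_force": force on the tool from outside, world axes, zero at the start; "moment": the same for the moment, N m; "width": finger opening in m; "gripper_force": force on a finger pad.
Only numpy, scipy, OpenCV 4.12 (cv2) and the standard library are available. Lean on these libraries where they do the work, as an engineer would, in place of code of your own. Each camera call takes 0.05 s, during which the arm holds its last target. There are 200 camera calls.

## Task

Get the sloping packing crate ready to ship: each of its four cells must hold a stein with a pewter lid, standing squarely on the crate's floor with its handle upslope. Take out the stein without a lid that was put in the crate by mistake and stand it upright on the wooden block, where its lid will be mounted, and fill the open cells with the lidded steins from the ware board. The steins are fragile, so set them down without dropping them, and leave the steins that are already right, the other lidless one and the things around them in their places.

Things in the scene. Friction and masses are not known exactly. Their poses are not given: they have to be found in the camera images.
- crate_lidded_a: White-blue stein, domed pewter lid (fixed shut). Body 60 mm diameter from 12 to 100 mm height, foot 70 mm diameter, 12 mm high; lid 65 mm diameter at 100-105 mm, then narrowing to the top at 126 mm; 0.3-0.5 kg. Origin: centre of underside, z up its axis, x to the handle (12 mm thick, out to 64 mm, height 22-90 mm; thumb-lift over it to 120 mm). Starts in a crate cell.
- crate_lidded_b: White-blue stein, spired pewter lid (fixed shut). Body 60 mm diameter from 12 to 100 mm height, foot 70 mm diameter, 12 mm high; lid 65 mm diameter at 100-105 mm, then narrowing to the top at 126 mm; 0.3-0.5 kg. Origin: centre of underside, z up its axis, x to the handle (12 mm thick, out to 64 mm, height 22-90 mm; thumb-lift over it to 120 mm). Starts in a crate cell.
- crate_lidless: The same stein without a lid: open mouth at 100 mm height, walls 4.5 mm, brown inside floor. Body 60 mm diameter, foot 70 mm diameter and 12 mm high, same handle (to x), 0.24-0.38 kg. Origin: centre of underside, z up its axis. Starts in one of the crate's cells, handle upslope.
- spare_dome: White-blue stein, domed pewter lid (fixed shut). Body 60 mm diameter from 12 to 100 mm height, foot 70 mm diameter, 12 mm high; lid 65 mm diameter at 100-105 mm, then narrowing to the top at 126 mm; 0.3-0.5 kg. Origin: centre of underside, z up its axis, x to the handle (12 mm thick, out to 64 mm, height 22-90 mm; thumb-lift over it to 120 mm). Starts on ware board.
- spare_spire: White-blue stein, spired pewter lid (fixed shut). Body 60 mm diameter from 12 to 100 mm height, foot 70 mm diameter, 12 mm high; lid 65 mm diameter at 100-105 mm, then narrowing to the top at 126 mm; 0.3-0.5 kg. Origin: centre of underside, z up its axis, x to the handle (12 mm thick, out to 64 mm, height 22-90 mm; thumb-lift over it to 120 mm). Starts on ware board.
- board_lidless: The same stein without a lid: open mouth at 100 mm height, walls 4.5 mm, brown inside floor. Body 60 mm diameter, foot 70 mm diameter and 12 mm high, same handle (to x), 0.24-0.38 kg. Origin: centre of underside, z up its axis. Starts on ware board.
- crate: Light-wood crate, four cells in a row, fixed on a stand to the robot's left or right. Origin: middle of the row on the inside floor, 140 mm above the bench; y along the row, x up the slope, away from the robot; z square to the floor, 0.40 rad from vertical towards the robot's side, as the steins in it lean. Low wall's inner face at x = -37 mm, high wall's at +83 mm, both 49 mm high.
- board: Plywood ware board, 290 x 300 x 12 mm, fixed on the bench on the other side from the crate. Origin at its underside, top 12 mm above the bench. On it three upright steins and the wooden block stand as the corners of a rough rectangle, in any arrangement, at least 110 mm from centre to centre; handles point away from the robot, within 60 degrees of +x.
- block: Wooden mounting block, 120 x 120 x 45 mm, fixed on the ware board, top 57 mm above the bench. Origin at the centre of its underside, sides along its x and y.
- loose_lid: Bystander: loose pewter lid lying on the bench before the crate, 65 mm in diameter, 26 mm high. Origin at the centre of its underside.
- brush_jar: Bystander: blue jar of paint brushes, 74 mm in diameter, 90 mm high, brushes up to 210 mm. Origin at the centre of its underside.
- glaze_bottle: Bystander: white plastic glaze bottle with blue cap, 56 mm in diameter, 140 mm high, behind the ware board. Origin at the centre of its underside.
- cell0 (a point): Crate cell at y = -153 mm in the crate's frame (96 mm wide inside, dividers 45 mm high). Point on the inside floor where a seated stein's origin comes to lie, a few mm either way; axes as the crate's. A stein fits only with its handle upslope (+x); let go, it may slide a little down to the low wall.
- cell1 (a point): Crate cell at y = -51 mm in the crate's frame (96 mm wide inside, dividers 45 mm high). Point on the inside floor where a seated stein's origin comes to lie, a few mm either way; axes as the crate's. A stein fits only with its handle upslope (+x); let go, it may slide a little down to the low wall.
- cell2 (a point): Crate cell at y = 51 mm in the crate's frame (96 mm wide inside, dividers 45 mm high). Point on the inside floor where a seated stein's origin comes to lie, a few mm either way; axes as the crate's. A stein fits only with its handle upslope (+x); let go, it may slide a little down to the low wall.
- cell3 (a point): Crate cell at y = 153 mm in the crate's frame (96 mm wide inside, dividers 45 mm high). Point on the inside floor where a seated stein's origin comes to lie, a few mm either way; axes as the crate's. A stein fits only with its handle upslope (+x); let go, it may slide a little down to the low wall.

How it is judged:
At the end, for the whole second after the job is handed in: A lidded stein at rest in each cell: -10 to +35 mm upslope and 25 mm along the row from the cell's centre, foot -6 to +8 mm off the floor, axis within 0.15 rad, handle 0.5 rad; the crate's lidless stein at rest on the block, x and y within 35 mm of its middle, upright within 0.1 rad (((x of crate_lidded_a in the frame of cell0 between -0.01 and 0.035 m and y of crate_lidded_a in the frame of cell0 between -0.025 and 0.025 m and z of crate_lidded_a in the frame of cell0 between -0.006 and 0.008 m and angle between the z axis of crate_lidded_a and the z axis of cell0, either way round below 0.15 rad and angle between the x axis of crate_lidded_a and the x axis of cell0, either way round below 0.5 rad) or (x of crate_lidded_b in the frame of cell0 between -0.01 and 0.035 m and y of crate_lidded_b in the frame of cell0 between -0.025 and 0.025 m and z of crate_lidded_b in the frame of cell0 between -0.006 and 0.008 m and angle between the z axis of crate_lidded_b and the z axis of cell0, either way round below 0.15 rad and angle between the x axis of crate_lidded_b and the x axis of cell0, either way round below 0.5 rad) or (x of spare_dome in the frame of cell0 between -0.01 and 0.035 m and y of spare_dome in the frame of cell0 between -0.025 and 0.025 m and z of spare_dome in the frame of cell0 between -0.006 and 0.008 m and angle between the z axis of spare_dome and the z axis of cell0, either way round below 0.15 rad and angle between the x axis of spare_dome and the x axis of cell0, either way round below 0.5 rad) or (x of spare_spire in the frame of cell0 between -0.01 and 0.035 m and y of spare_spire in the frame of cell0 between -0.025 and 0.025 m and z of spare_spire in the frame of cell0 between -0.006 and 0.008 m and angle between the z axis of spare_spire and the z axis of cell0, either way round below 0.15 rad and angle between the x axis of spare_spire and the x axis of cell0, either way round below 0.5 rad)) and ((x of crate_lidded_a in the frame of cell1 between -0.01 and 0.035 m and y of crate_lidded_a in the frame of cell1 between -0.025 and 0.025 m and z of crate_lidded_a in the frame of cell1 between -0.006 and 0.008 m and angle between the z axis of crate_lidded_a and the z axis of cell1, either way round below 0.15 rad and angle between the x axis of crate_lidded_a and the x axis of cell1, either way round below 0.5 rad) or (x of crate_lidded_b in the frame of cell1 between -0.01 and 0.035 m and y of crate_lidded_b in the frame of cell1 between -0.025 and 0.025 m and z of crate_lidded_b in the frame of cell1 between -0.006 and 0.008 m and angle between the z axis of crate_lidded_b and the z axis of cell1, either way round below 0.15 rad and angle between the x axis of crate_lidded_b and the x axis of cell1, either way round below 0.5 rad) or (x of spare_dome in the frame of cell1 between -0.01 and 0.035 m and y of spare_dome in the frame of cell1 between -0.025 and 0.025 m and z of spare_dome in the frame of cell1 between -0.006 and 0.008 m and angle between the z axis of spare_dome and the z axis of cell1, either way round below 0.15 rad and angle between the x axis of spare_dome and the x axis of cell1, either way round below 0.5 rad) or (x of spare_spire in the frame of cell1 between -0.01 and 0.035 m and y of spare_spire in the frame of cell1 between -0.025 and 0.025 m and z of spare_spire in the frame of cell1 between -0.006 and 0.008 m and angle between the z axis of spare_spire and the z axis of cell1, either way round below 0.15 rad and angle between the x axis of spare_spire and the x axis of cell1, either way round below 0.5 rad)) and ((x of crate_lidded_a in the frame of cell2 between -0.01 and 0.035 m and y of crate_lidded_a in the frame of cell2 between -0.025 and 0.025 m and z of crate_lidded_a in the frame of cell2 between -0.006 and 0.008 m and angle between the z axis of crate_lidded_a and the z axis of cell2, either way round below 0.15 rad and angle between the x axis of crate_lidded_a and the x axis of cell2, either way round below 0.5 rad) or (x of crate_lidded_b in the frame of cell2 between -0.01 and 0.035 m and y of crate_lidded_b in the frame of cell2 between -0.025 and 0.025 m and z of crate_lidded_b in the frame of cell2 between -0.006 and 0.008 m and angle between the z axis of crate_lidded_b and the z axis of cell2, either way round below 0.15 rad and angle between the x axis of crate_lidded_b and the x axis of cell2, either way round below 0.5 rad) or (x of spare_dome in the frame of cell2 between -0.01 and 0.035 m and y of spare_dome in the frame of cell2 between -0.025 and 0.025 m and z of spare_dome in the frame of cell2 between -0.006 and 0.008 m and angle between the z axis of spare_dome and the z axis of cell2, either way round below 0.15 rad and angle between the x axis of spare_dome and the x axis of cell2, either way round below 0.5 rad) or (x of spare_spire in the frame of cell2 between -0.01 and 0.035 m and y of spare_spire in the frame of cell2 between -0.025 and 0.025 m and z of spare_spire in the frame of cell2 between -0.006 and 0.008 m and angle between the z axis of spare_spire and the z axis of cell2, either way round below 0.15 rad and angle between the x axis of spare_spire and the x axis of cell2, either way round below 0.5 rad)) and ((x of crate_lidded_a in the frame of cell3 between -0.01 and 0.035 m and y of crate_lidded_a in the frame of cell3 between -0.025 and 0.025 m and z of crate_lidded_a in the frame of cell3 between -0.006 and 0.008 m and angle between the z axis of crate_lidded_a and the z axis of cell3, either way round below 0.15 rad and angle between the x axis of crate_lidded_a and the x axis of cell3, either way round below 0.5 rad) or (x of crate_lidded_b in the frame of cell3 between -0.01 and 0.035 m and y of crate_lidded_b in the frame of cell3 between -0.025 and 0.025 m and z of crate_lidded_b in the frame of cell3 between -0.006 and 0.008 m and angle between the z axis of crate_lidded_b and the z axis of cell3, either way round below 0.15 rad and angle between the x axis of crate_lidded_b and the x axis of cell3, either way round below 0.5 rad) or (x of spare_dome in the frame of cell3 between -0.01 and 0.035 m and y of spare_dome in the frame of cell3 between -0.025 and 0.025 m and z of spare_dome in the frame of cell3 between -0.006 and 0.008 m and angle between the z axis of spare_dome and the z axis of cell3, either way round below 0.15 rad and angle between the x axis of spare_dome and the x axis of cell3, either way round below 0.5 rad) or (x of spare_spire in the frame of cell3 between -0.01 and 0.035 m and y of spare_spire in the frame of cell3 between -0.025 and 0.025 m and z of spare_spire in the frame of cell3 between -0.006 and 0.008 m and angle between the z axis of spare_spire and the z axis of cell3, either way round below 0.15 rad and angle between the x axis of spare_spire and the x axis of cell3, either way round below 0.5 rad)) and x of crate_lidless in the frame of block between -0.035 and 0.035 m and y of crate_lidless in the frame of block between -0.035 and 0.035 m and z of crate_lidless in the frame of block between 0.04 and 0.052 m and angle between crate_lidless's own z axis and vertical below 0.1 rad and linear speed of each of crate_lidded_a, crate_lidded_b, spare_dome, spare_spire, crate_lidless below 0.02 m/s); the robot touches nothing.
It fails at once if a lidded stein that was already in the crate is moved away (30 mm) (distance of any of crate_lidded_a, crate_lidded_b from where it was at the start of the episode above 0.03 m).
It fails at once if the lidless stein on the ware board is moved (30 mm) (distance of board_lidless from where it was at the start of the episode above 0.03 m).
It fails at once if the loose lid, the brush jar or the glaze bottle is moved (30 mm) (distance of any of loose_lid, brush_jar, glaze_bottle from where it was at the start of the episode above 0.03 m).
It fails at once if a stein is dropped (falls faster than 0.6 m/s, some 2 cm, out of the fingers) ((linear speed of crate_lidded_a above 0.6 m/s and contact force between the fingers and crate_lidded_a below 0.2 N) or (linear speed of crate_lidded_b above 0.6 m/s and contact force between the fingers and crate_lidded_b below 0.2 N) or (linear speed of spare_dome above 0.6 m/s and contact force between the fingers and spare_dome below 0.2 N) or (linear speed of spare_spire above 0.6 m/s and contact force between the fingers and spare_spire below 0.2 N) or (linear speed of crate_lidless above 0.6 m/s and contact force between the fingers and crate_lidless below 0.2 N)).
It also fails if it takes over 72 s, if anything falls off the work surface, if the arm or the gripper's body presses on something with over 40 N, if the wrist force passes 120 N, or if a joint passes its speed limit or range.

## Working session

There is one attempt and no reset: what is moved stays moved. The work goes in short steps, Python scripts to look and compute and a tool call to move; the robot and the scene stay as the last step left them, time stands still between calls to the robot, and variables do not carry over. Pictures are saved under pics/ and viewed, at most 10 in all, crops included, and the job is handed in when it is done.

Besides the shell and the picture viewer there is one more tool, called after ">>>" by a JSON object that holds its "method" and its "body". carry_out: Moves the arm, as the interface text tells. Its arguments: {"type":"object","properties":{"deltas":{"type":"array"},"force":{"type":"number"}},"required":["deltas"]}

```bash
mkdir -p pics; ls
python3 - <<'E'
from bench import bot
import cv2,numpy as np
np.set_printoptions(precision=4,suppress=True)
s=bot.get_state(); print({k:np.round(v,4) for k,v in s.items()})
for n in("scene","top","wrist"):
    p=bot.camera_params(n); print(n,p); im=bot.snapshot(n); cv2.imwrite(f"pics/{n}0.png",im)
a=cv2.imread("pics/scene0.png");b=cv2.imread("pics/top0.png")
E
```

```text
pics
{'time': np.float64(0.0), 'joint_pos': array([-1.2994,  0.3536,  1.6341, -0.    ,  1.1552, -0.0023]), 'joint_vel': array([ 0.0001,  0.0003,  0.0003,  0.0007, -0.0001,  0.001 ]), 'joint_torque': array([ -0.0034, -60.526 , -34.2069,  -0.0002,   0.0094,  -0.    ]), 'tool_pos': array([ 0.1689, -0.6013,  0.2496]), 'eef_rot': array([-3.1109, -0.4284,  0.0003]), 'wrist_force': array([ 0.1807, -0.4851,  0.0169]), 'moment': array([-0.0062,  0.0033,  0.0138]), 'gripper_force': np.float64(0.0), 'width': np.float64(0.0853)}
scene {'fx': 464.93330510055983, 'fy': 464.93330510055983, 'cx': 268.20087685459947, 'cy': 186.88584232300008, 'rvec': array([ 1.0048,  2.6   , -0.8382]), 'tvec': array([ 0.4433, -0.2696,  1.6706])}
top {'fx': 404.71881279813243, 'fy': 404.71881279813243, 'cx': 258.5143670039279, 'cy': 185.74393613523816, 'rvec': array([ 2.1276, -2.1392,  0.2215]), 'tvec': array([0.0001, 0.6233, 0.9194])}
wrist {'fx': 297.3186396354542, 'fy': 297.3186396354542, 'cx': 252.9939065677674, 'cy': 194.2316537699844, 'rvec': array([-2.3255,  1.7617,  0.2417]), 'tvec': array([-0.624 , -0.0343,  0.3792])}
```

View pics/scene0.png

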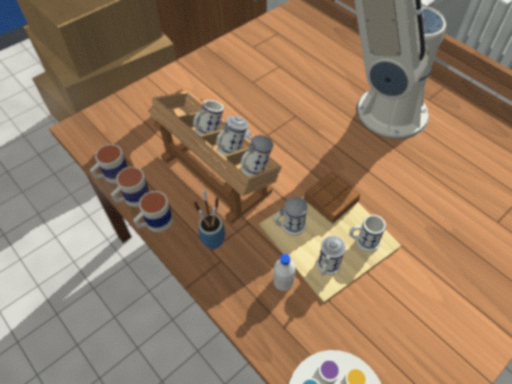

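View pics/top0.png

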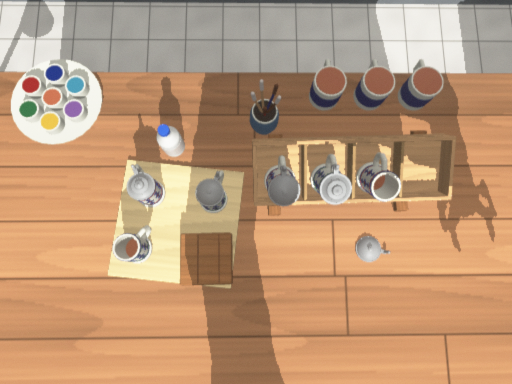

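View pics/wrist0.png

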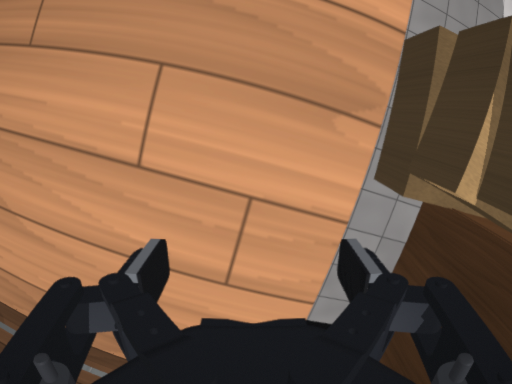

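Scene: the crate is on one side with three steins (far-right cell empty in the top view, lidless at about (384,184)). The board is at (110–243, 160–287) in the top view, with the block at (210,258), the lidless stein at (130,247), and lidded steins at (143,185) and (211,193).

```bash
cat > h.py <<'E'
import numpy as np,cv2
from bench import bot
from scipy.spatial.transform import Rotation as R
np.set_printoptions(precision=4,suppress=True)
def ray(p,u,v,fish=False):
    x=np.array([u-p["cx"],v-p["cy"]])/p["fx"]
    if fish:
        r=np.linalg.norm(x); d=np.r_[x/max(r,1e-9)*np.sin(r),np.cos(r)]
    else: d=np.r_[x,1]
    Rm=R.from_rotvec(p["rvec"]).as_matrix()
    return -Rm.T@p["tvec"], Rm.T@d
def onz(p,u,v,z,fish=False):
    o,d=ray(p,u,v,fish); return o+d*(z-o[2])/d[2]
def proj(p,X,fish=False):
    c=R.from_rotvec(p["rvec"]).apply(np.atleast_2d(X))+p["tvec"]
    if fish:
        n=np.linalg.norm(c[:,:2],axis=1); th=np.arctan2(n,c[:,2]); q=c[:,:2]/n[:,None]*th[:,None]
    else: q=c[:,:2]/c[:,2:]
    return q*p["fx"]+[p["cx"],p["cy"]]
def tri(rays):
    A=0;b=0
    for o,d in rays:
        d=d/np.linalg.norm(d);P=np.eye(3)-np.outer(d,d);A=A+P;b=b+P@o
    return np.linalg.solve(A,b)
E
python3 - <<'E'
from h import *
p=bot.camera_params("top")
for uv,z,n in [((130,161),.012,'board'),((243,170),.012,'board'),((232,287),.012,'board'),((109,277),.012,'board'),((184,234),.057,'blk'),((232,232),.057,'blk'),((233,284),.057,'blk'),((192,285),.057,'blk'),((141,182),.138,'L1'),((210,190),.138,'L2'),((254,140),.2,'crate'),((453,136),.2,'crate')]:
    print(n,uv,onz(p,*uv,z))
a=cv2.imread("pics/top0.png")
cv2.imwrite("pics/c1.png",cv2.resize(a[150:292,100:250],None,fx=4,fy=4,interpolation=cv2.INTER_CUBIC))
cv2.imwrite("pics/c2.png",cv2.resize(a[125:275,245:460],None,fx=3.7,fy=3.7,interpolation=cv2.INTER_CUBIC))
E
```

```text
board (130, 161) [0.6971 0.3221 0.012 ]
board (243, 170) [0.6729 0.0349 0.012 ]
board (232, 287) [0.3834 0.0615 0.012 ]
board (109, 277) [0.4094 0.3577 0.012 ]
blk (184, 234) [0.5084 0.1731 0.057 ]
blk (232, 232) [0.5124 0.0601 0.057 ]
blk (233, 284) [0.3928 0.0573 0.057 ]
blk (192, 285) [0.3913 0.1516 0.057 ]
L1 (141, 182) [0.6176 0.2575 0.138 ]
L2 (210, 190) [0.5991 0.1054 0.138 ]
crate (254, 140) [0.6945 0.0085 0.2   ]
crate (453, 136) [ 0.7029 -0.4152  0.2   ]
```

View pics/c1.png

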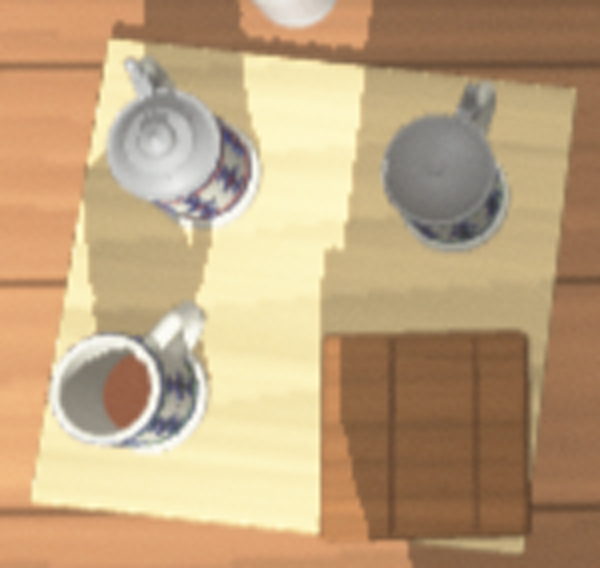

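View pics/c2.png

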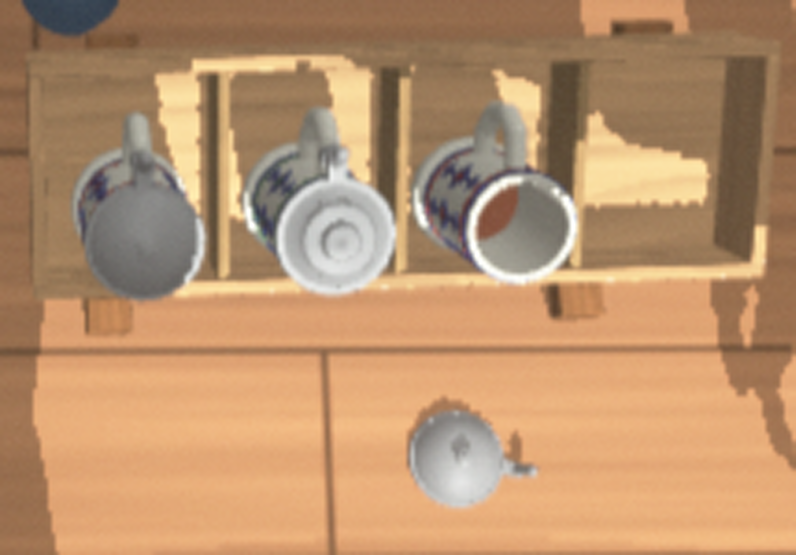

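Closeup: the block's top face spans crop (322–528, 332–538). In the crate, the lidless mouth is at crop (522,230) and the lid tops are at (341,241) and (147,240). The divider front ends are near (224,275), (403,268) and (580,262), and the rightmost cell is empty.

Run:
```python
from h import *
p=bot.camera_params("top")
c1=lambda u,v:(100+(u-1.5)/4,150+(v-1.5)/4)
c2=lambda u,v:(245+(u-1.35)/3.7,125+(v-1.35)/3.7)
for n,f,uv,z in [('mouth',c2,(522,230),.232),('b top',c2,(341,241),.256),('a rim',c2,(147,240),.235),
 ('div1',c2,(224,275),.167),('div2',c2,(403,268),.167),('div3',c2,(580,262),.167),
 ('lowL',c2,(40,297),.1707),('lowR',c2,(762,272),.1707),('hiL',c2,(40,62),.2174),('hiR',c2,(770,47),.2174),
 ('loose',c2,(457,455),.02),
 ('dome rim',c1,(166,148),.115),('dometop',c1,(156,134),.138),('spire? rim',c1,(440,168),.115),
 ('dome foot edge',c1,(222,180),.012),('handle dome',c1,(140,70),.11),('handle r',c1,(483,95),.11),
 ('bk',c1,(322,333),.057),('bk',c1,(528,332),.057),('bk',c1,(528,538),.057),('bk',c1,(322,530),.057),('blid',c1,(107,392),.112)]:
    print(n,onz(p,*f(*uv),z))
```

```text
mouth [ 0.5876 -0.2527  0.232 ]
b top [ 0.5777 -0.1494  0.256 ]
a rim [ 0.5823 -0.0503  0.235 ]
div1 [ 0.5738 -0.1003  0.167 ]
div2 [ 0.5774 -0.2043  0.167 ]
div3 [ 0.5805 -0.3077  0.167 ]
lowL [0.5609 0.0059 0.1707]
lowR [ 0.5736 -0.412   0.1707]
hiL [0.6862 0.0058 0.2174]
hiR [ 0.6945 -0.4052  0.2174]
loose [ 0.475  -0.2722  0.02  ]
dome rim [0.6115 0.263  0.115 ]
dometop [0.615  0.2626 0.138 ]
spire? rim [0.5994 0.1085 0.115 ]
dome foot edge [0.6102 0.2551 0.012 ]
handle dome [0.6579 0.2812 0.11  ]
handle r [0.6427 0.0851 0.11  ]
bk [0.5111 0.1823 0.057 ]
bk [0.511 0.061 0.057]
bk [0.3925 0.0604 0.057 ]
bk [0.398  0.1791 0.057 ]
blid [0.4755 0.2898 0.112 ]
```

```bash
cat >> h.py <<'E'
def plan(*wps):
    "successive world targets (x,y,z,yaw of tool x) -> shift in start tool axes + cumulative roll deg"
    s=bot.get_state(); T=R.from_rotvec(s["eef_rot"]); X=T.apply([1,0,0]); yaw=np.arctan2(X[1],X[0]); p0=s["tool_pos"]
    print("t",round(float(s["time"]),2),"pos",p0,"yaw",round(float(yaw),4),"tilt",T.apply([0,0,1])[:2],"w",round(float(s["width"]),4),"g",round(float(s["gripper_force"]),1),"F",s["wrist_force"],"q6",s["joint_pos"][5])
    for w in wps: print(w,"->",T.inv().apply(np.array(w[:3])-p0).round(4),"roll",round(float(-np.degrees(w[3]-yaw)),2))
CO=np.array([.629,-.2027,.140]);PSI=.032
CR=R.from_euler("z",PSI)*R.from_euler("y",-.4)
def cw(x,y,z): return CR.apply([x,y,z])+CO
E
python3 -c "
from h import *
print(cw(0,-51,82),cw(-2,-51,100))
plan((.45,-.40,.35,.032),(.594,-.254,.33,.032))"
```

```text
[-29.6552 -52.1982  75.667 ] [-38.5024 -52.4815  91.4673]
t 0.15 pos [ 0.1689 -0.6014  0.2497] yaw 0.2737 tilt [-0.0003  0.001 ] w 0.0851 g 0.0 F [ 1.3932 -0.9486  0.2639] q6 -0.0023609204494400996
(0.45, -0.4, 0.35, 0.032) -> [ 0.3251 -0.118  -0.1002] roll 13.85
(0.594, -0.254, 0.33, 0.032) -> [ 0.5032 -0.2196 -0.08  ] roll 13.85
```

>>> {"method": "carry_out", "body": {"deltas": [{"gripper": 0.085, "linear": [0.0, 0.0, -0.05], "roll": 0}, {"gripper": 0.085, "linear": [0.503, -0.22, -0.08], "roll": 13.85}, {"gripper": 0.085, "linear": [0.503, -0.22, -0.08], "roll": 13.85}, {"gripper": 0.085, "linear": [0.503, -0.22, -0.08], "roll": 13.85}, {"gripper": 0.085, "linear": [0.503, -0.22, -0.08], "roll": 13.85}, {"gripper": 0.085, "linear": [0.503, -0.22, -0.08], "roll": 13.85}, {"gripper": 0.085, "linear": [0.503, -0.22, -0.08], "roll": 13.85}, {"gripper": 0.085, "linear": [0.503, -0.22, -0.08], "roll": 13.85}]}}

```text
time: 0.95
tool_pos: [0.4397, -0.3795, 0.3194]
eef_rot: [-3.141, -0.05, 0.0]
wrist_force: [-0.2, -1.1, 0.1]
width: 0.0849
gripper_force: 0.0
```

```bash
sed -i 's/^def cw.*/def cw(x,y,z): return CR.apply(np.array([x,y,z])\/1000)+CO/' h.py
python3 -c "
from h import *
print(cw(0,-51,82),cw(-2,-51,100))
plan((.594,-.254,.33,.032))"
```

```text
[ 0.5987 -0.2547  0.2155] [ 0.5899 -0.255   0.2313]
t 0.95 pos [ 0.4397 -0.3795  0.3194] yaw 0.032 tilt [-0.0001  0.    ] w 0.0849 g 0.0 F [-0.2324 -1.0575  0.1232] q6 0.8242319072611323
(0.594, -0.254, 0.33, 0.032) -> [ 0.1583 -0.1205 -0.0106] roll -0.0
```

>>> {"method": "carry_out", "body": {"deltas": [{"gripper": 0.085, "linear": [0.158, -0.12, -0.01], "roll": 0}, {"gripper": 0.085, "linear": [0.158, -0.12, -0.01], "roll": 0}, {"gripper": 0.085, "linear": [0.158, -0.12, -0.01], "roll": 0}, {"gripper": 0.085, "linear": [0.158, -0.12, -0.01], "roll": 0}, {"gripper": 0.085, "linear": [0.158, -0.12, -0.01], "roll": 0}, {"gripper": 0.085, "linear": [0.158, -0.12, -0.01], "roll": 0}, {"gripper": 0.085, "linear": [0.158, -0.12, -0.01], "roll": 0}, {"gripper": 0.085, "linear": [0.158, -0.12, -0.01], "roll": 0}]}}

```text
time: 1.75
tool_pos: [0.5916, -0.257, 0.3292]
eef_rot: [3.141, 0.048, -0.001]
wrist_force: [-0.4, -0.5, 0.1]
width: 0.085
gripper_force: 0.0
```

```bash
python3 -c "
from h import *
plan((.594,-.254,.33,.032),(.594,-.254,.2155,.032))
p=bot.camera_params('wrist');a=bot.snapshot('wrist')
print(proj(p,[cw(-2,-51,100),cw(-37,0,45),cw(-37,-102,45),cw(83,-102,45),cw(83,0,45)],True))
for q in proj(p,[cw(-2,-51,100),cw(-37,0,45),cw(-37,-102,45),cw(83,-102,45),cw(83,0,45),cw(0,-153,0)],True): cv2.circle(a,tuple(int(v) for v in q),3,(0,0,255),-1)
cv2.imwrite('pics/w1.png',a)"
```

```text
t 1.75 pos [ 0.5916 -0.257   0.3292] yaw 0.0307 tilt [-0.0005 -0.0001] w 0.085 g 0.0 F [-0.4475 -0.535   0.0509] q6 1.1281369966274606
(0.594, -0.254, 0.33, 0.032) -> [ 0.0025 -0.0029 -0.0008] roll -0.07
(0.594, -0.254, 0.2155, 0.032) -> [ 0.0026 -0.0029  0.1137] roll -0.07
[[250.8086 204.5913]
 [200.8544 195.5896]
 [301.9174 195.4846]
 [314.3906  78.4651]
 [187.1974  78.8674]]
```

View pics/w1.png

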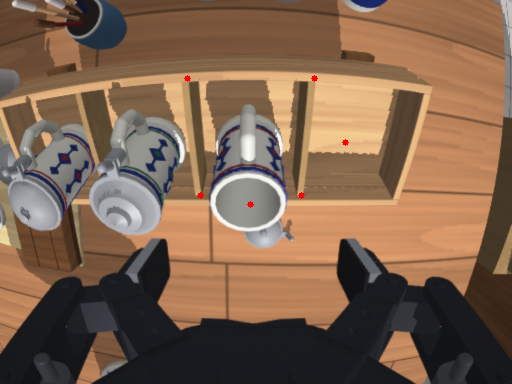

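The calibrated crate frame overlays well: the predicted mouth is at (251,205) and I see it at (249,202). Next I descend and grip.

>>> {"method": "carry_out", "body": {"deltas": [{"gripper": 0.085, "linear": [0.005, -0.002, 0.03], "roll": 0}, {"gripper": 0.085, "linear": [0.005, -0.002, 0.07], "roll": 0}, {"gripper": 0.085, "linear": [0.005, -0.002, 0.1], "roll": 0}, {"gripper": 0.085, "linear": [0.005, -0.002, 0.115], "roll": 0}, {"gripper": 0.085, "linear": [0.005, -0.002, 0.115], "roll": 0}, {"gripper": 0.045, "linear": [0.005, -0.002, 0.115], "roll": 0}, {"gripper": 0.045, "linear": [0.005, -0.002, 0.115], "roll": 0}, {"gripper": 0.045, "linear": [0.005, -0.002, 0.115], "roll": 0}], "force": 50}}

```text
time: 2.6
tool_pos: [0.5982, -0.2546, 0.2167]
eef_rot: [3.14, 0.05, 0.004]
wrist_force: [-2.4, -0.4, 5.6]
width: 0.0597
gripper_force: 53.7
```

>>> {"method": "carry_out", "body": {"deltas": [{"gripper": 0.045, "linear": [0, 0, 0], "roll": 0}, {"gripper": 0.045, "linear": [0, 0, 0], "roll": 0}, {"gripper": 0.045, "linear": [0, 0, 0], "roll": 0}, {"gripper": 0.045, "linear": [0, 0, 0], "roll": 0}, {"gripper": 0.045, "linear": [-0.004, 0, -0.01], "roll": 0}, {"gripper": 0.045, "linear": [-0.01, 0, -0.03], "roll": 0}, {"gripper": 0.045, "linear": [-0.02, 0, -0.06], "roll": 0}, {"gripper": 0.045, "linear": [-0.03, 0, -0.1], "roll": 0}]}}

```text
time: 3.4
tool_pos: [0.5661, -0.2543, 0.3144]
eef_rot: [-3.14, -0.051, 0.004]
wrist_force: [-0.5, -1.1, -2.5]
width: 0.0595
gripper_force: 60.0
```

```bash
python3 -c "
from h import *
plan((.43,.12,.33,.032),(.4,.12,.33,.032))
cv2.imwrite('pics/w2.png',np.vstack([bot.snapshot('wrist')[100:300],cv2.resize(bot.snapshot('scene')[80:260,150:382],(512,397))]))"
```

```text
t 3.4 pos [ 0.5661 -0.2543  0.3144] yaw 0.0323 tilt [-0.0027  0.0013] w 0.0595 g 60.0 F [-0.4679 -1.1055 -2.4587] q6 1.1137021033447805
(0.43, 0.12, 0.33, 0.032) -> [-0.124  -0.3786 -0.0147] roll 0.02
(0.4, 0.12, 0.33, 0.032) -> [-0.154  -0.3795 -0.0146] roll 0.02
```

View pics/w2.png

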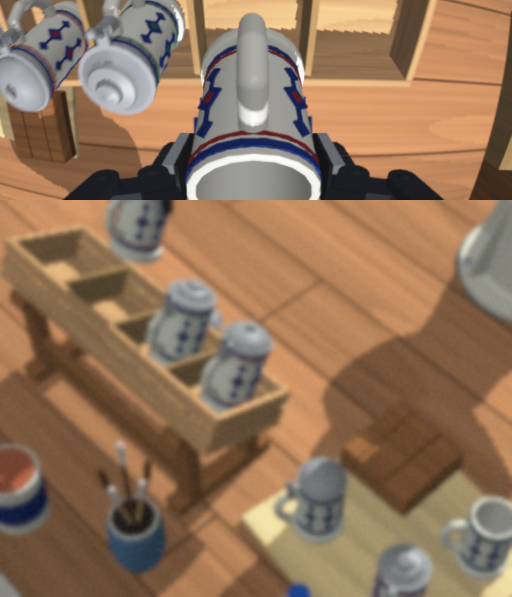

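The stein is held tilted, with its handle upslope. I'll carry it to the robot side of the crate, then over to the block.

>>> {"method": "carry_out", "body": {"deltas": [{"gripper": 0.045, "linear": [-0.05, 0, -0.03], "roll": 0}, {"gripper": 0.045, "linear": [-0.09, -0.02, -0.05], "roll": 0}, {"gripper": 0.045, "linear": [-0.12, -0.06, -0.05], "roll": 0}, {"gripper": 0.045, "linear": [-0.136, -0.11, -0.05], "roll": 0}, {"gripper": 0.045, "linear": [-0.136, -0.16, -0.05], "roll": 0}, {"gripper": 0.045, "linear": [-0.136, -0.21, -0.05], "roll": 0}, {"gripper": 0.045, "linear": [-0.136, -0.26, -0.05], "roll": 0}, {"gripper": 0.045, "linear": [-0.136, -0.31, -0.04], "roll": 0}], "force": 30}}

```text
time: 4.3
tool_pos: [0.4217, 0.0446, 0.3569]
eef_rot: [-3.141, -0.05, -0.005]
wrist_force: [1.1, 0.8, -2.9]
width: 0.0597
gripper_force: 60.1
```

```bash
python3 -c "
from h import *
plan((.418,.121,.155,.032),(.452,.121,.14,.032))"
```

```text
t 4.3 pos [0.4217 0.0446 0.3569] yaw 0.0316 tilt [0.0032 0.0005] w 0.0597 g 60.1 F [ 1.077   0.7635 -2.8827] q6 1.6408993616281502
(0.418, 0.121, 0.155, 0.032) -> [-0.0019 -0.0764  0.202 ] roll -0.02
(0.452, 0.121, 0.14, 0.032) -> [ 0.032  -0.0753  0.2171] roll -0.02
```

>>> {"method": "carry_out", "body": {"deltas": [{"gripper": 0.045, "linear": [0, -0.04, 0.02], "roll": 0}, {"gripper": 0.045, "linear": [0, -0.07, 0.06], "roll": 0}, {"gripper": 0.045, "linear": [0, -0.07, 0.1], "roll": 0}, {"gripper": 0.045, "linear": [0, -0.07, 0.14], "roll": 0}, {"gripper": 0.045, "linear": [0, -0.07, 0.17], "roll": 0}, {"gripper": 0.045, "linear": [0, -0.07, 0.188], "roll": 0}, {"gripper": 0.045, "linear": [0, -0.07, 0.188], "roll": 0}, {"gripper": 0.045, "linear": [0, -0.07, 0.188], "roll": 0}]}}

```text
time: 5.1
tool_pos: [0.4198, 0.1128, 0.1682]
eef_rot: [-3.141, -0.05, 0.0]
wrist_force: [0.2, 0.4, -2.7]
width: 0.0596
gripper_force: 60.1
```

```bash
python3 -c "
from h import *
plan((.418,.121,.147,.032),(.452,.121,.14,.032))
cv2.imwrite('pics/w3.png',cv2.resize(bot.snapshot('scene')[120:300,250:420],None,fx=3,fy=3))"
```

```text
t 5.1 pos [0.4198 0.1128 0.1682] yaw 0.032 tilt [-0.      0.0001] w 0.0596 g 60.1 F [ 0.1929  0.413  -2.6848] q6 1.7976434197521152
(0.418, 0.121, 0.147, 0.032) -> [-0.0015 -0.0083  0.0212] roll 0.0
(0.452, 0.121, 0.14, 0.032) -> [ 0.0325 -0.0072  0.0282] roll 0.0
```

View pics/w3.png

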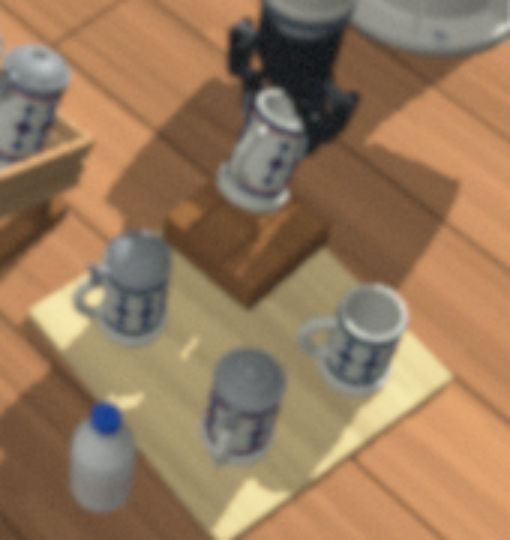

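The lidless stein is still leaning, held over the block. I'll touch its foot edge down and then roll it upright.

>>> {"method": "carry_out", "body": {"deltas": [{"gripper": 0.045, "linear": [-0.006, -0.008, 0.01], "roll": 0}, {"gripper": 0.045, "linear": [-0.006, -0.008, 0.018], "roll": 0}, {"gripper": 0.045, "linear": [-0.006, -0.008, 0.022], "roll": 0}, {"gripper": 0.045, "linear": [-0.003, -0.008, 0.0235], "roll": 0}, {"gripper": 0.045, "linear": [0.003, -0.008, 0.0235], "roll": 0}, {"gripper": 0.045, "linear": [0.009, -0.008, 0.024], "roll": 0}, {"gripper": 0.045, "linear": [0.014, -0.008, 0.025], "roll": 0}, {"gripper": 0.045, "linear": [0.014, -0.008, 0.025], "roll": 0}], "force": 25}}

```text
time: 5.95
tool_pos: [0.4341, 0.1217, 0.1434]
eef_rot: [-3.14, -0.05, -0.001]
wrist_force: [-2.3, 2.2, 10.9]
width: 0.0597
gripper_force: 63.8
```

```bash
python3 -c "
from h import *
plan((.452,.121,.14,.032))
a=bot.snapshot('wrist');b=bot.snapshot('scene')
cv2.imwrite('pics/w4.png',np.hstack([cv2.resize(b[120:300,250:420],None,fx=2,fy=2),a[24:384]])[:,:800])"
```

```text
t 5.95 pos [0.4341 0.1217 0.1434] yaw 0.0318 tilt [0.0006 0.0009] w 0.0597 g 63.8 F [-2.3078  2.1901 10.928 ] q6 1.807860191856544
(0.452, 0.121, 0.14, 0.032) -> [0.0179 0.0013 0.0034] roll -0.01
```

View pics/w4.png

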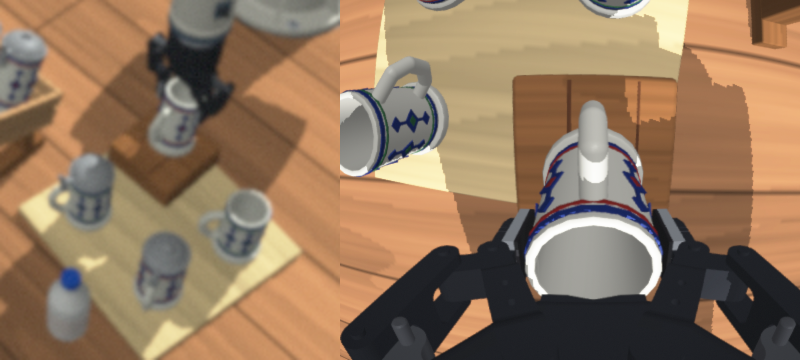

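The drag is working: the stein is part way upright, with contact force about 11 N. I'll continue.

>>> {"method": "carry_out", "body": {"deltas": [{"gripper": 0.045, "linear": [0.006, 0.001, 0.0], "roll": 0}, {"gripper": 0.045, "linear": [0.012, 0.001, 0.001], "roll": 0}, {"gripper": 0.045, "linear": [0.018, 0.001, 0.003], "roll": 0}, {"gripper": 0.045, "linear": [0.02, 0.001, 0.004], "roll": 0}, {"gripper": 0.045, "linear": [0.02, 0.001, 0.005], "roll": 0}, {"gripper": 0.045, "linear": [0.02, 0.001, 0.006], "roll": 0}, {"gripper": 0.045, "linear": [0.02, 0.001, 0.006], "roll": 0}, {"gripper": 0.045, "linear": [0.02, 0.001, 0.006], "roll": 0}], "force": 25}}

```text
time: 6.85
tool_pos: [0.455, 0.1212, 0.1382]
eef_rot: [-3.141, -0.051, -0.005]
wrist_force: [-0.2, -0.9, 16.5]
width: 0.06
gripper_force: 65.9
```

```bash
python3 -c "
from h import *
plan((.452,.121,.14,.032)); print(bot.get_state()['moment'])
p=bot.camera_params('wrist');a=bot.snapshot('wrist');cv2.imwrite('pics/w5.png',a)
# bright-white mouth ring: predicted centre if upright / pixel bounds
s=bot.get_state()['tool_pos']
for t in(0,.1,.2): print(t,proj(p,s+np.array([-np.sin(t)*.017,0,np.cos(t)*.017]),True), proj(p,s+np.array([np.sin(t)*.083+.035*np.cos(t)-.012*np.sin(t),0,-.083*np.cos(t)+.035*np.sin(t)+.012]),True))
"
```

```text
t 6.85 pos [0.455  0.1212 0.1382] yaw 0.0324 tilt [0.0033 0.0006] w 0.06 g 65.9 F [-0.1911 -0.9212 16.5078] q6 1.795896557543791
(0.452, 0.121, 0.14, 0.032) -> [-0.003   0.0001 -0.0018] roll 0.02
[-0.4287  0.7311 -0.0748]
0 [[253.7004 282.785 ]] [[255.288  164.4315]]
0.1 [[253.5656 286.0148]] [[255.6899 154.9277]]
0.2 [[253.4337 288.9462]] [[256.1005 145.7264]]
```

```bash
python3 -c "
from h import *
p=bot.camera_params('wrist');a=cv2.imread('pics/w5.png');s=bot.get_state()['tool_pos']
hsv=cv2.cvtColor(a,cv2.COLOR_BGR2HSV)
for ph in (-.75,.75):
  for t in(0,.1,.2):
    f=R.from_euler('z',.032)*R.from_euler('y',-t)
    print(ph,t,proj(p,s+f.apply([.035*np.cos(ph),.035*np.sin(ph),-.071]),True))
for u in (215,220,225,285,290,295): print(u,[(v,int(hsv[v,u,1]),int(hsv[v,u,2])) for v in range(150,215,3)])
"
```

```text
-0.75 0 [[288.9815 178.3013]]
-0.75 0.1 [[289.7787 168.9335]]
-0.75 0.2 [[290.7026 159.8228]]
0.75 0 [[218.1871 178.2486]]
0.75 0.1 [[217.4164 168.8785]]
0.75 0.2 [[216.5207 159.7653]]
215 [(150, 145, 127), (153, 146, 131), (156, 146, 129), (159, 146, 126), (162, 146, 126), (165, 145, 123), (168, 145, 123), (171, 146, 126), (174, 145, 132), (177, 148, 134), (180, 146, 129), (183, 149, 132), (186, 113, 131), (189, 14, 142), (192, 10, 175), (195, 12, 177), (198, 6, 159), (201, 100, 82), (204, 158, 68), (207, 177, 69), (210, 159, 77), (213, 178, 93)]
220 [(150, 146, 126), (153, 146, 131), (156, 145, 130), (159, 145, 127), (162, 145, 127), (165, 146, 124), (168, 144, 122), (171, 147, 127), (174, 145, 132), (177, 147, 135), (180, 144, 129), (183, 43, 130), (186, 11, 169), (189, 10, 178), (192, 2, 154), (195, 149, 89), (198, 133, 73), (201, 103, 104), (204, 33, 99), (207, 181, 96), (210, 40, 116), (213, 10, 130)]
225 [(150, 144, 90), (153, 143, 93), (156, 141, 92), (159, 143, 91), (162, 143, 91), (165, 142, 90), (168, 143, 89), (171, 143, 91), (174, 140, 91), (177, 121, 97), (180, 11, 144)
[... 580 characters left out ...]
77), (156, 147, 184), (159, 148, 136), (162, 147, 134), (165, 148, 131), (168, 146, 129), (171, 146, 133), (174, 147, 132), (177, 147, 132), (180, 147, 132), (183, 145, 130), (186, 68, 139), (189, 11, 169), (192, 10, 181), (195, 10, 177), (198, 9, 141), (201, 147, 78), (204, 182, 77), (207, 160, 75), (210, 137, 69), (213, 155, 94)]
295 [(150, 149, 168), (153, 149, 171), (156, 148, 178), (159, 148, 162), (162, 148, 169), (165, 148, 155), (168, 145, 135), (171, 145, 146), (174, 146, 141), (177, 147, 130), (180, 143, 91), (183, 142, 88), (186, 143, 84), (189, 142, 81), (192, 102, 85), (195, 13, 153), (198, 10, 179), (201, 10, 179), (204, 3, 159), (207, 51, 109), (210, 133, 107), (213, 167, 81)]
```

The foot edge is at rows of about 184 (218, 289), so the stein stands flat. I'll release it and go above the right-hand spare.

>>> {"method": "carry_out", "body": {"deltas": [{"gripper": 0.045, "linear": [0, 0, -0.002], "roll": 0}, {"gripper": 0.085, "linear": [0, 0, -0.002], "roll": 0}, {"gripper": 0.085, "linear": [0, 0, -0.002], "roll": 0}, {"gripper": 0.085, "linear": [0, 0, -0.002], "roll": 0}, {"gripper": 0.085, "linear": [0, 0, -0.03], "roll": 0}, {"gripper": 0.085, "linear": [0, 0, -0.07], "roll": 0}, {"gripper": 0.085, "linear": [0, 0, -0.11], "roll": 0}, {"gripper": 0.085, "linear": [0, 0, -0.14], "roll": 0}]}}

```text
time: 7.7
tool_pos: [0.4538, 0.1209, 0.279]
eef_rot: [-3.141, -0.05, -0.003]
wrist_force: [0.9, -0.1, 0.1]
width: 0.0845
gripper_force: 0.0
```

```bash
python3 -c "
from h import *
plan((.57,.11,.24,-.495))"
```

```text
t 7.7 pos [0.4538 0.1209 0.279 ] yaw 0.0321 tilt [0.0017 0.0005] w 0.0845 g 0.0 F [ 0.919  -0.0995  0.1143] q6 1.7959136842850325
(0.57, 0.11, 0.24, -0.495) -> [0.1158 0.0146 0.0391] roll 30.2
```

>>> {"method": "carry_out", "body": {"deltas": [{"gripper": 0.085, "linear": [0.04, 0.014, 0.005], "roll": 7.5}, {"gripper": 0.085, "linear": [0.08, 0.014, 0.01], "roll": 15}, {"gripper": 0.085, "linear": [0.12, 0.014, 0.015], "roll": 22.5}, {"gripper": 0.085, "linear": [0.145, 0.014, 0.02], "roll": 30.2}, {"gripper": 0.085, "linear": [0.145, 0.014, 0.02], "roll": 30.2}, {"gripper": 0.085, "linear": [0.145, 0.014, 0.02], "roll": 30.2}, {"gripper": 0.085, "linear": [0.145, 0.014, 0.02], "roll": 30.2}, {"gripper": 0.085, "linear": [0.145, 0.014, 0.02], "roll": 30.2}]}}

```text
time: 8.5
tool_pos: [0.598, 0.1115, 0.257]
eef_rot: [-3.046, 0.768, -0.0]
wrist_force: [0.3, -0.6, 0.4]
width: 0.0848
gripper_force: 0.0
```

```bash
python3 -c "
from h import *
plan((.6,.107,.114,-.495))
pw=bot.camera_params('wrist');a=bot.snapshot('wrist');cv2.imwrite('pics/w6.png',a)
for X in([.6,.107,.115],[.452,.121,.157],[.613,.260,.115]): print(proj(pw,X,True))
# lid: low saturation disk; find largest grey contour near prediction
hsv=cv2.cvtColor(a,cv2.COLOR_BGR2HSV);m=((hsv[...,1]<45)&(hsv[...,2]>60)).astype(np.uint8)*255
m[290:]=0
cs,_=cv2.findContours(cv2.morphologyEx(m,cv2.MORPH_OPEN,np.ones((5,5))),cv2.RETR_EXTERNAL,cv2.CHAIN_APPROX_NONE)
for c in cs:
  if cv2.contourArea(c)>300: print(cv2.contourArea(c),cv2.boundingRect(c),cv2.minEnclosingCircle(c))
g=cv2.medianBlur(cv2.cvtColor(a,cv2.COLOR_BGR2GRAY),5)
h=cv2.HoughCircles(g,cv2.HOUGH_GRADIENT,1,40,param1=80,param2=25,minRadius=40,maxRadius=90);print(h[0][:5] if h is not None else 0)
cv2.imwrite('pics/w6c.png',np.hstack([a[60:330],cv2.cvtColor(m,cv2.COLOR_GRAY2BGR)[60:330,120:400]]))
"
```

```text
t 8.5 pos [0.598  0.1115 0.257 ] yaw -0.4937 tilt [0. 0.] w 0.0848 g 0.0 F [ 0.2629 -0.6166  0.3985] q6 2.2463715371926742
(0.6, 0.107, 0.114, -0.495) -> [0.0039 0.003  0.143 ] roll 0.07
[[256.9928 184.1084]]
[[315.0505 329.4585]]
[[122.5302 241.2888]]
319.5 (167, 276, 37, 14) ((185.0, 284.5), 18.554075241088867)
979.5 (275, 257, 50, 33) ((299.5, 275.5), 26.655305862426758)
435.5 (348, 239, 32, 44) ((360.5, 260.5), 24.86975860595703)
3066.5 (77, 191, 81, 93) ((115.47777557373047, 238.45555114746094), 50.37373352050781)
4211.0 (220, 117, 70, 103) ((252.26795959472656, 167.8756866455078), 51.26044845581055)
1549.0 (0, 102, 20, 113) ((1.0, 158.0), 56.00902557373047)
2401.5 (90, 87, 63, 51) ((119.155517578125, 112.43580627441406), 33.469181060791016)
12855.0 (372, 0, 140, 184) ((468.4703369140625, 86.86093139648438), 96.71408081054688)
1879.0 (0, 0, 74, 72) ((36.5, 35.5), 50.91669845581055)
[[403.5  88.5  79.5]
 [ 95.5 279.5  79.5]
 [442.5 108.5  61.5]
 [505.5 141.5  60. ]
 [422.5 219.5  61.9]]
```

```bash
python3 -c "
from h import *
a=cv2.imread('pics/w6.png');pw=bot.camera_params('wrist')
hsv=cv2.cvtColor(a,cv2.COLOR_BGR2HSV);m=((hsv[...,1]<45)&(hsv[...,2]>60))
for v in range(114,226,6):
  u=np.where(m[v,205:305])[0]+205; print(v,(u.min(),u.max(),len(u)) if len(u) else 0,end='; ')
s=np.array([.6,.107,.0]);d=R.from_euler('z',-.495)
print(proj(pw,[s+d.apply([.064,0,.08]),s+d.apply([.045,0,.132]),s+d.apply([-.0325,0,.115]),s+d.apply([0,.0325,.115]),s+d.apply([0,-.0325,.115])],True))"
```

```text
114 0; 120 (np.int64(245), np.int64(254), 10); 126 (np.int64(245), np.int64(255), 11); 132 (np.int64(245), np.int64(256), 12); 138 (np.int64(245), np.int64(257), 13); 144 (np.int64(238), np.int64(269), 32); 150 (np.int64(232), np.int64(275), 40); 156 (np.int64(229), np.int64(279), 47); 162 (np.int64(227), np.int64(281), 55); 168 (np.int64(225), np.int64(284), 60); 174 (np.int64(222), np.int64(287), 66); 180 (np.int64(220), np.int64(288), 69); 186 (np.int64(220), np.int64(289), 70); 192 (np.int64(221), np.int64(288), 68); 198 (np.int64(222), np.int64(286), 65); 204 (np.int64(226), np.int64(283), 58); 210 (np.int64(231), np.int64(278), 48); 216 (np.int64(240), np.int64(268), 29); 222 0; [[256.8794 114.0165]
 [257.5783 136.7049]
 [256.9381 217.4982]
 [221.9014 184.23  ]
 [292.2082 184.3413]]
```

>>> {"method": "carry_out", "body": {"deltas": [{"gripper": 0.085, "linear": [0.003, 0.001, 0.04], "roll": -4}, {"gripper": 0.085, "linear": [0.003, 0.001, 0.08], "roll": -4}, {"gripper": 0.085, "linear": [0.003, 0.001, 0.115], "roll": -4}, {"gripper": 0.085, "linear": [0.003, 0.001, 0.135], "roll": -4}, {"gripper": 0.085, "linear": [0.003, 0.001, 0.143], "roll": -4}, {"gripper": 0.085, "linear": [0.003, 0.001, 0.143], "roll": -4}, {"gripper": 0.05, "linear": [0.003, 0.001, 0.143], "roll": -4}, {"gripper": 0.05, "linear": [0.003, 0.001, 0.143], "roll": -4}], "force": 60}}

```text
time: 9.35
tool_pos: [0.6022, 0.1092, 0.116]
eef_rot: [-3.07, 0.662, -0.005]
wrist_force: [-2.3, -0.5, 5.9]
width: 0.0623
gripper_force: 63.6
```

>>> {"method": "carry_out", "body": {"deltas": [{"gripper": 0.05, "linear": [0, 0, 0], "roll": 0}, {"gripper": 0.05, "linear": [0, 0, 0], "roll": 0}, {"gripper": 0.05, "linear": [0, 0, 0], "roll": 0}, {"gripper": 0.05, "linear": [0, 0, -0.005], "roll": 0}, {"gripper": 0.05, "linear": [0, 0, -0.01], "roll": 0}, {"gripper": 0.05, "linear": [0, 0, -0.01], "roll": 0}, {"gripper": 0.05, "linear": [0, 0, -0.01], "roll": 0}, {"gripper": 0.05, "linear": [0, 0, -0.01], "roll": 0}]}}

```text
time: 10.15
tool_pos: [0.6007, 0.1091, 0.1235]
eef_rot: [3.071, -0.663, -0.001]
wrist_force: [0.6, 0.8, -3.0]
width: 0.062
gripper_force: 65.9
```

```bash
python3 -c "
from h import *
print(cw(20,-51,180),cw(8,-51,120),cw(8,-51,102))
plan((.45,0,.33,.0),(.45,-.25,.38,.032))"
```

```text
[ 0.579  -0.2553  0.3136] [ 0.5913 -0.2549  0.2536] [ 0.5983 -0.2547  0.2371]
t 10.15 pos [0.6007 0.1091 0.1235] yaw -0.4252 tilt [-0.0004 -0.0001] w 0.062 g 65.9 F [ 0.6413  0.7531 -3.0371] q6 2.1732070290046424
(0.45, 0, 0.33, 0.0) -> [-0.0924  0.1616 -0.2064] roll -24.36
(0.45, -0.25, 0.38, 0.032) -> [ 0.0107  0.3894 -0.2564] roll -26.2
```

The width of 62 mm suggests the pads sit on the lid's taper. I'll set it back down and regrip 10 mm lower.

>>> {"method": "carry_out", "body": {"deltas": [{"gripper": 0.05, "linear": [0, 0, 0.005], "roll": 0}, {"gripper": 0.05, "linear": [0, 0, 0.0095], "roll": 0}, {"gripper": 0.05, "linear": [0, 0, 0.0095], "roll": 0}, {"gripper": 0.085, "linear": [0, 0, 0.0095], "roll": 0}, {"gripper": 0.085, "linear": [0, 0, 0.0095], "roll": 0}, {"gripper": 0.085, "linear": [0, 0, 0.0095], "roll": 0}, {"gripper": 0.085, "linear": [0, 0, 0.015], "roll": 0}, {"gripper": 0.085, "linear": [0, 0, 0.02], "roll": 0}]}}

```text
time: 10.95
tool_pos: [0.6009, 0.1092, 0.1031]
eef_rot: [3.071, -0.663, -0.0]
wrist_force: [-1.0, 0.8, -0.3]
width: 0.085
gripper_force: 0.0
```

>>> {"method": "carry_out", "body": {"deltas": [{"gripper": 0.05, "linear": [0, 0, 0], "roll": 0}, {"gripper": 0.05, "linear": [0, 0, 0], "roll": 0}, {"gripper": 0.05, "linear": [0, 0, 0], "roll": 0}, {"gripper": 0.05, "linear": [0, 0, 0], "roll": 0}, {"gripper": 0.05, "linear": [0, 0, 0], "roll": 0}, {"gripper": 0.05, "linear": [0, 0, 0], "roll": 0}, {"gripper": 0.05, "linear": [0, 0, 0], "roll": 0}, {"gripper": 0.05, "linear": [0, 0, 0], "roll": 0}], "force": 60}}

```text
time: 11.75
tool_pos: [0.6008, 0.1091, 0.1036]
eef_rot: [3.071, -0.663, -0.0]
wrist_force: [-1.2, -0.8, -0.6]
width: 0.0622
gripper_force: 65.3
```

```bash
python3 -c "
from h import *
print(cw(-37,-51,49),cw(83,-51,49),cw(-37,-153,49))
plan((.52,.03,.35,.032),(.47,-.08,.365,.032),(.47,-.2,.365,.032),(.50,-.255,.365,.032))"
```

```text
[ 0.5775 -0.2554  0.1707] [ 0.688  -0.2518  0.2175] [ 0.5808 -0.3573  0.1707]
t 11.75 pos [0.6008 0.1091 0.1036] yaw -0.4252 tilt [-0.0002 -0.0001] w 0.0622 g 65.3 F [-1.1829 -0.8364 -0.566 ] q6 2.173184039668838
(0.52, 0.03, 0.35, 0.032) -> [-0.0411  0.1054 -0.2463] roll -26.19
(0.47, -0.08, 0.365, 0.032) -> [-0.0412  0.2263 -0.2613] roll -26.19
(0.47, -0.2, 0.365, 0.032) -> [ 0.0083  0.3356 -0.2613] roll -26.19
(0.5, -0.255, 0.365, 0.032) -> [ 0.0583  0.3733 -0.2613] roll -26.19
```

>>> {"method": "carry_out", "body": {"deltas": [{"gripper": 0.05, "linear": [0, 0, -0.03], "roll": 0}, {"gripper": 0.05, "linear": [0, 0, -0.07], "roll": 0}, {"gripper": 0.05, "linear": [0, 0, -0.115], "roll": 0}, {"gripper": 0.05, "linear": [0, 0, -0.16], "roll": 0}, {"gripper": 0.05, "linear": [-0.015, 0.015, -0.2], "roll": -6}, {"gripper": 0.05, "linear": [-0.03, 0.045, -0.23], "roll": -12}, {"gripper": 0.05, "linear": [-0.035, 0.08, -0.25], "roll": -19}, {"gripper": 0.05, "linear": [-0.041, 0.11, -0.26], "roll": -26.2}]}}

```text
time: 12.55
tool_pos: [0.5177, 0.0251, 0.3656]
eef_rot: [3.141, 0.059, 0.004]
wrist_force: [0.0, 0.1, -3.4]
width: 0.0625
gripper_force: 67.2
```

```bash
python3 -c "
from h import *
plan((.46,-.08,.365,.032),(.47,-.2,.365,.032),(.56,-.255,.36,.032),(.617,-.255,.35,.032))"
```

```text
t 12.55 pos [0.5177 0.0251 0.3656] yaw 0.0378 tilt [ 0.0027 -0.0001] w 0.0625 g 67.2 F [ 0.0366  0.0833 -3.3562] q6 1.5787153165596453
(0.46, -0.08, 0.365, 0.032) -> [-0.0616  0.1028  0.0005] roll 0.33
(0.47, -0.2, 0.365, 0.032) -> [-0.0561  0.2231  0.0005] roll 0.33
(0.56, -0.255, 0.36, 0.032) -> [0.0317 0.2815 0.0058] roll 0.33
(0.617, -0.255, 0.35, 0.032) -> [0.0886 0.2836 0.0159] roll 0.33
```

>>> {"method": "carry_out", "body": {"deltas": [{"gripper": 0.05, "linear": [-0.03, 0.04, 0], "roll": 0}, {"gripper": 0.05, "linear": [-0.055, 0.08, 0], "roll": 0}, {"gripper": 0.05, "linear": [-0.06, 0.125, 0], "roll": 0}, {"gripper": 0.05, "linear": [-0.06, 0.17, 0], "roll": 0}, {"gripper": 0.05, "linear": [-0.055, 0.215, 0], "roll": 0}, {"gripper": 0.05, "linear": [-0.03, 0.25, 0], "roll": 0}, {"gripper": 0.05, "linear": [0, 0.275, 0], "roll": 0}, {"gripper": 0.05, "linear": [0.03, 0.28, 0], "roll": 0}]}}

```text
time: 13.35
tool_pos: [0.5577, -0.256, 0.363]
eef_rot: [3.141, 0.046, -0.0]
wrist_force: [0.6, -0.1, -2.4]
width: 0.0627
gripper_force: 67.3
```

```bash
python3 -c "
from h import *
plan((.617,-.2555,.28,.032),(.617,-.2555,.255,.032))"
```

```text
t 13.35 pos [ 0.5577 -0.256   0.363 ] yaw 0.0291 tilt [-0.0003 -0.0008] w 0.0627 g 67.3 F [ 0.6268 -0.1393 -2.3641] q6 1.1094923572786792
(0.617, -0.2555, 0.28, 0.032) -> [0.0593 0.0011 0.083 ] roll -0.17
(0.617, -0.2555, 0.255, 0.032) -> [0.0593 0.0011 0.108 ] roll -0.17
```

>>> {"method": "carry_out", "body": {"deltas": [{"gripper": 0.05, "linear": [0.025, 0, 0.0], "roll": 0}, {"gripper": 0.05, "linear": [0.05, 0, 0.015], "roll": 0}, {"gripper": 0.05, "linear": [0.057, 0, 0.04], "roll": 0}, {"gripper": 0.05, "linear": [0.057, 0, 0.065], "roll": 0}, {"gripper": 0.05, "linear": [0.057, 0, 0.083], "roll": 0}, {"gripper": 0.05, "linear": [0.057, 0, 0.086], "roll": 0}, {"gripper": 0.05, "linear": [0.057, 0, 0.086], "roll": 0}, {"gripper": 0.05, "linear": [0.057, 0, 0.086], "roll": 0}]}}

```text
time: 14.15
tool_pos: [0.6146, -0.2514, 0.2788]
eef_rot: [3.141, 0.05, 0.002]
wrist_force: [0.3, 0.3, -4.1]
width: 0.0622
gripper_force: 67.3
```

```bash
python3 -c "
from h import *
a=np.array([0,0,.010])
plan((.617,-.2555,.255,.032),(*(cw(8,-51,132)-a),.032),(*(cw(8,-51,101)-a),.032))
pw=bot.camera_params('wrist');im=bot.snapshot('wrist');cv2.imwrite('pics/w7.png',im)"
```

```text
t 14.15 pos [ 0.6146 -0.2514  0.2788] yaw 0.032 tilt [ 0.0015 -0.0005] w 0.0622 g 67.3 F [ 0.2923  0.2817 -4.0636] q6 1.1481533219777156
(0.617, -0.2555, 0.255, 0.032) -> [0.0022 0.0041 0.0238] roll 0.0
(np.float64(0.5866195321131155), np.float64(-0.25508276121555123), np.float64(0.25469539794685003), 0.032) -> [-0.0282  0.0027  0.0241] roll 0.0
(np.float64(0.5986853204041689), np.float64(-0.25469652414565014), np.float64(0.22614250713276063), 0.032) -> [-0.0161  0.0027  0.0527] roll 0.0
```

View pics/w7.png

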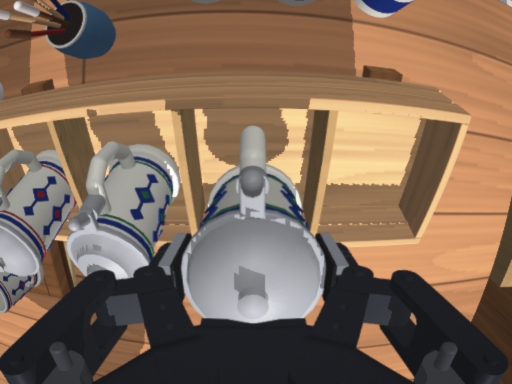

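The picture shows the spired stein (lid centre about (255,270)) hanging upright over cell 1, with its handle at (253,150) clear of the high wall. I'll lower its foot behind the low wall and draw it back so that it leans.

>>> {"method": "carry_out", "body": {"deltas": [{"gripper": 0.05, "linear": [0.002, 0.004, 0.008], "roll": 0}, {"gripper": 0.05, "linear": [0.002, 0.004, 0.016], "roll": 0}, {"gripper": 0.05, "linear": [0.001, 0.004, 0.022], "roll": 0}, {"gripper": 0.05, "linear": [-0.004, 0.004, 0.025], "roll": 0}, {"gripper": 0.05, "linear": [-0.01, 0.003, 0.025], "roll": 0}, {"gripper": 0.05, "linear": [-0.016, 0.003, 0.025], "roll": 0}, {"gripper": 0.05, "linear": [-0.022, 0.003, 0.025], "roll": 0}, {"gripper": 0.05, "linear": [-0.028, 0.003, 0.025], "roll": 0}]}}

```text
time: 15.0
tool_pos: [0.5861, -0.2552, 0.2535]
eef_rot: [3.141, 0.05, 0.002]
wrist_force: [4.3, 0.0, 0.4]
width: 0.0626
gripper_force: 67.2
```

```bash
python3 -c "
from h import *
a=np.array([0,0,.010])
plan((*(cw(8,-51,132)-a),.032),(*(cw(8,-51,101)-a),.032))
# lean check: foot/handle in view
pw=bot.camera_params('wrist');im=bot.snapshot('wrist');cv2.imwrite('pics/w8.png',im)
s=bot.get_state()['tool_pos']+a
for t in(0,.15,.3,.4):
  f=R.from_euler('z',.032)*R.from_euler('y',-t)
  print(t,proj(pw,[s+f.apply([.064,0,-.045]),s+f.apply([.047,0,.018]),s+f.apply([.035*.73,.035*.68,-.09])],True).ravel())
hsv=cv2.cvtColor(im,cv2.COLOR_BGR2HSV)
print([(v,int(hsv[v,252,1]),int(hsv[v,252,2])) for v in range(60,210,4)])
"
```

```text
t 15.0 pos [ 0.5861 -0.2552  0.2535] yaw 0.032 tilt [ 0.0015 -0.0004] w 0.0626 g 67.2 F [4.294  0.012  0.4341] q6 1.1256071082443146
(np.float64(0.5866195321131155), np.float64(-0.25508276121555123), np.float64(0.25469539794685003), 0.032) -> [ 0.0005 -0.0001 -0.0012] roll 0.0
(np.float64(0.5986853204041689), np.float64(-0.25469652414565014), np.float64(0.22614250713276063), 0.032) -> [ 0.0125 -0.0001  0.0274] roll 0.0
0 [253.605  123.6473 253.9404 181.2499 219.6676 176.7288]
0.15 [253.6476 112.3023 253.9953 196.1918 218.4431 159.2966]
0.3 [253.6989 102.6135 254.0451 215.6055 216.8928 142.2567]
0.4 [253.7387  97.3274 254.0727 230.8064 215.6517 131.17  ]
[(60, 113, 129), (64, 112, 134), (68, 112, 137), (72, 113, 136), (76, 113, 138), (80, 111, 140), (84, 113, 140), (88, 113, 129), (92, 112, 130), (96, 111, 133), (100, 108, 130), (104, 10, 148), (108, 10, 148), (112, 11, 169), (116, 12, 174), (120, 10, 174), (124, 10, 174), (128, 12, 175), (132, 10, 174), (136, 10, 174), (140, 10, 175), (144, 12, 176), (148, 10, 181), (152, 8, 183), (156, 11, 165), (160, 11, 158), (164, 8, 154), (168, 13, 115), (172, 13, 116), (176, 11, 115), (180, 13, 116), (184, 13, 116), (188, 13, 114), (192, 13, 95), (196, 13, 120), (200, 12, 132), (204, 10, 146), (208, 13, 134)]
```

Handle tip at v≈102 means a lean of about 0.3 rad, with 4 N on the wall. Next I slide down along the crate's normal to the floor.

>>> {"method": "carry_out", "body": {"deltas": [{"gripper": 0.05, "linear": [0.002, 0, 0.005], "roll": 0}, {"gripper": 0.05, "linear": [0.004, 0, 0.01], "roll": 0}, {"gripper": 0.05, "linear": [0.0065, 0, 0.015], "roll": 0}, {"gripper": 0.05, "linear": [0.0085, 0, 0.02], "roll": 0}, {"gripper": 0.05, "linear": [0.0105, 0, 0.024], "roll": 0}, {"gripper": 0.05, "linear": [0.012, 0, 0.027], "roll": 0}, {"gripper": 0.05, "linear": [0.012, 0, 0.027], "roll": 0}, {"gripper": 0.05, "linear": [0.012, 0, 0.027], "roll": 0}]}}

```text
time: 15.85
tool_pos: [0.5953, -0.2551, 0.2272]
eef_rot: [3.141, 0.051, -0.009]
wrist_force: [-15.7, 1.6, 25.2]
width: 0.0623
gripper_force: 70.6
```

```bash
cat >> h.py <<'E'
def lean(off=.010,name='x'):
    pw=bot.camera_params('wrist');im=bot.snapshot('wrist');cv2.imwrite(f'pics/{name}.png',im)
    s=bot.get_state()['tool_pos']+[0,0,off]
    hsv=cv2.cvtColor(im,cv2.COLOR_BGR2HSV)
    print('tip v',[v for v in range(60,200) if hsv[v,248:258,1].mean()<40][:1])
    for t in(0,.2,.3,.4):
        f=R.from_euler('z',.032)*R.from_euler('y',-t)
        print(t,proj(pw,[s+f.apply([.064,0,-.045])],True).ravel())
E
python3 -c "
from h import *
plan((*(cw(8,-51,101)-[0,0,.01]),.032));lean()"
```

```text
t 15.85 pos [ 0.5953 -0.2551  0.2272] yaw 0.0323 tilt [-0.006  -0.0002] w 0.0623 g 70.6 F [-15.7311   1.6484  25.2275] q6 1.1338090784455936
(np.float64(0.5986853204041689), np.float64(-0.25469652414565014), np.float64(0.22614250713276063), 0.032) -> [ 0.0034 -0.0003  0.001 ] roll 0.02
tip v [101]
0 [253.7066 121.3996]
0.2 [253.7687 106.5456]
0.3 [253.8049 100.2566]
0.4 [253.8454  94.9349]
```

>>> {"method": "carry_out", "body": {"deltas": [{"gripper": 0.05, "linear": [-0.001, 0, 0.0], "roll": 0}, {"gripper": 0.05, "linear": [-0.002, 0, 0.0005], "roll": 0}, {"gripper": 0.05, "linear": [-0.003, 0, 0.001], "roll": 0}, {"gripper": 0.05, "linear": [-0.004, 0, 0.0015], "roll": 0}, {"gripper": 0.05, "linear": [-0.005, 0, 0.002], "roll": 0}, {"gripper": 0.05, "linear": [-0.006, 0, 0.0025], "roll": 0}, {"gripper": 0.05, "linear": [-0.007, 0, 0.003], "roll": 0}, {"gripper": 0.05, "linear": [-0.007, 0, 0.003], "roll": 0}]}}

```text
time: 16.7
tool_pos: [0.5904, -0.2554, 0.2233]
eef_rot: [3.141, 0.051, -0.003]
wrist_force: [-4.2, -1.3, 12.6]
width: 0.0624
gripper_force: 70.1
```

```bash
python3 -c "
from h import *
plan((*(cw(8,-51,101)-[0,0,.01]),.032));lean()"
```

```text
t 16.7 pos [ 0.5904 -0.2554  0.2233] yaw 0.0322 tilt [-0.0016 -0.0007] w 0.0624 g 70.1 F [-4.2112 -1.3186 12.6191] q6 1.1292152771987054
(np.float64(0.5986853204041689), np.float64(-0.25469652414565014), np.float64(0.22614250713276063), 0.032) -> [ 0.0083 -0.0004 -0.0029] roll 0.01
tip v [97]
0 [253.6398 121.6595]
0.2 [253.7104 106.7374]
0.3 [253.7525 100.4045]
0.4 [253.8     95.0302]
```

Lean is about 0.37 and the stein is seated. I'll release and rise.

>>> {"method": "carry_out", "body": {"deltas": [{"gripper": 0.065, "linear": [0, 0, 0], "roll": 0}, {"gripper": 0.085, "linear": [0, 0, 0], "roll": 0}, {"gripper": 0.085, "linear": [0, 0, 0], "roll": 0}, {"gripper": 0.085, "linear": [0, 0, 0], "roll": 0}, {"gripper": 0.085, "linear": [0, 0, -0.02], "roll": 0}, {"gripper": 0.085, "linear": [0, 0, -0.05], "roll": 0}, {"gripper": 0.085, "linear": [0, 0, -0.09], "roll": 0}, {"gripper": 0.085, "linear": [0, 0, -0.13], "roll": 0}]}}

```text
time: 17.55
tool_pos: [0.5908, -0.2547, 0.3534]
eef_rot: [-3.141, -0.051, 0.002]
wrist_force: [0.6, 0.5, -0.5]
width: 0.0848
gripper_force: 0.0
```

```bash
python3 -c "
from h import *
plan((.613,.26,.26,.374),(.5,-.05,.34,.032))
p=bot.camera_params('wrist');a=bot.snapshot('wrist');cv2.imwrite('pics/w9.png',a)
b=cv2.imread('pics/top0.png');t=bot.snapshot('top');cv2.imwrite('pics/t9.png',t)
d=cv2.absdiff(b,t).max(2)
print('diff at b,a,boardlidless,loose',[int((d[y0:y1,x0:x1]>40).sum()) for x0,x1,y0,y1 in((315,352,160,205),(265,300,165,207),(112,155,228,265),(352,388,232,265))])
# seated lid-rim: grey contour
hsv=cv2.cvtColor(a,cv2.COLOR_BGR2HSV);m=((hsv[...,1]<45)&(hsv[...,2]>60))
for v in range(90,290,10):
  u=np.where(m[v,180:330])[0]+180; print(v,(u.min(),u.max(),len(u)) if len(u) else 0,end='; ')
print(proj(p,[cw(-2,-51,102),cw(-2,-51,126),cw(-34.5,-51,102),cw(-2,-18.5,102),cw(-2,-83.5,102),cw(62,-51,57),cw(-2,-51,0)],True))
"
```

```text
t 17.55 pos [ 0.5908 -0.2547  0.3534] yaw 0.0322 tilt [-0.0015  0.0006] w 0.0848 g 0.0 F [ 0.6133  0.4777 -0.5106] q6 1.1292931578728025
(0.613, 0.26, 0.26, 0.374) -> [ 0.0388 -0.5137  0.0937] roll -19.59
(0.5, -0.05, 0.34, 0.032) -> [-0.0842 -0.2075  0.0137] roll 0.01
diff at b,a,boardlidless,loose [0, 820, 238, 0]
90 0; 100 0; 110 (np.int64(248), np.int64(259), 12); 120 (np.int64(237), np.int64(273), 37); 130 (np.int64(180), np.int64(282), 53); 140 (np.int64(184), np.int64(285), 60); 150 (np.int64(180), np.int64(285), 60); 160 (np.int64(180), np.int64(285), 55); 170 (np.int64(224), np.int64(286), 45); 180 (np.int64(221), np.int64(289), 65); 190 (np.int64(219), np.int64(292), 74); 200 (np.int64(218), np.int64(292), 75); 210 (np.int64(221), np.int64(289), 69); 220 (np.int64(230), np.int64(281), 52); 230 (np.int64(247), np.int64(290), 44); 240 (np.int64(257), np.int64(271), 15); 250 0; 260 0; 270 0; 280 0; [[253.8524 196.6838]
 [253.8812 215.741 ]
 [253.7945 223.9962]
 [215.9825 196.6478]
 [291.7055 196.6932]
 [253.8914 106.2151]
 [253.7534 140.1206]]
```

Lid centre seen at (255,196) against (254,197) predicted, so it is seated. Now the second spare.

>>> {"method": "carry_out", "body": {"deltas": [{"gripper": 0.085, "linear": [0.0, -0.045, 0], "roll": -2}, {"gripper": 0.085, "linear": [0.0, -0.095, 0], "roll": -5}, {"gripper": 0.085, "linear": [0.01, -0.145, 0], "roll": -8}, {"gripper": 0.085, "linear": [0.01, -0.195, 0], "roll": -11}, {"gripper": 0.085, "linear": [0.02, -0.245, 0], "roll": -14}, {"gripper": 0.085, "linear": [0.02, -0.295, 0], "roll": -17}, {"gripper": 0.085, "linear": [0.03, -0.345, 0.01], "roll": -19.6}, {"gripper": 0.085, "linear": [0.03, -0.39, 0.03], "roll": -19.6}]}}

```text
time: 18.45
tool_pos: [0.6097, 0.1356, 0.3244]
eef_rot: [-3.086, -0.587, -0.005]
wrist_force: [1.0, -1.4, -0.1]
width: 0.0849
gripper_force: 0.0
```

```bash
python3 -c "
from h import *
plan((.612,.262,.26,.374))"
```

```text
t 18.45 pos [0.6097 0.1356 0.3244] yaw 0.3761 tilt [0.0028 0.0006] w 0.0849 g 0.0 F [ 0.9843 -1.4407 -0.0673] q6 1.4111778327303997
(0.612, 0.262, 0.26, 0.374) -> [ 0.0484 -0.1167  0.0644] roll 0.12
```

>>> {"method": "carry_out", "body": {"deltas": [{"gripper": 0.085, "linear": [0.02, -0.04, 0.02], "roll": 0}, {"gripper": 0.085, "linear": [0.035, -0.08, 0.04], "roll": 0}, {"gripper": 0.085, "linear": [0.047, -0.115, 0.062], "roll": 0}, {"gripper": 0.085, "linear": [0.047, -0.115, 0.062], "roll": 0}, {"gripper": 0.085, "linear": [0.047, -0.115, 0.062], "roll": 0}, {"gripper": 0.085, "linear": [0.047, -0.115, 0.062], "roll": 0}, {"gripper": 0.085, "linear": [0.047, -0.115, 0.062], "roll": 0}, {"gripper": 0.085, "linear": [0.047, -0.115, 0.062], "roll": 0}]}}

```text
time: 19.25
tool_pos: [0.611, 0.2563, 0.2627]
eef_rot: [-3.087, -0.582, -0.002]
wrist_force: [-0.5, 0.1, -0.7]
width: 0.0853
gripper_force: 0.0
```

```bash
python3 -c "
from h import *
plan((.612,.262,.106,.374))
pw=bot.camera_params('wrist');a=bot.snapshot('wrist');cv2.imwrite('pics/w10.png',a)
hsv=cv2.cvtColor(a,cv2.COLOR_BGR2HSV);m=((hsv[...,1]<45)&(hsv[...,2]>60))
for v in range(102,232,6):
  u=np.where(m[v,205:305])[0]+205; print(v,(int(u.min()),int(u.max()),len(u)) if len(u) else 0,end='; ')
s=np.array([.612,.262,.0]);d=R.from_euler('z',.374)
print(proj(pw,[s+[0,0,.115],s+d.apply([.064,0,.08]),s+d.apply([.045,0,.132]),s+d.apply([-.0325,0,.115]),s+d.apply([0,.0325,.115]),s+d.apply([0,-.0325,.115])],True))"
```

```text
t 19.25 pos [0.611  0.2563 0.2627] yaw 0.3727 tilt [0.0012 0.0004] w 0.0853 g 0.0 F [-0.4528  0.1158 -0.6538] q6 1.5931607475034801
(0.612, 0.262, 0.106, 0.374) -> [ 0.0028 -0.0049  0.1567] roll -0.08
102 0; 108 0; 114 (243, 251, 9); 120 (242, 252, 11); 126 (241, 252, 12); 132 (241, 252, 12); 138 (238, 259, 22); 144 (229, 267, 37); 150 (224, 272, 45); 156 (222, 274, 51); 162 (218, 275, 58); 168 (214, 278, 65); 174 (213, 279, 67); 180 (213, 280, 68); 186 (213, 279, 67); 192 (215, 277, 63); 198 (219, 274, 56); 204 (224, 269, 46); 210 (233, 260, 28); 216 0; 222 0; 228 (205, 208, 4); [[247.907  184.2751]
 [248.2449 115.3996]
 [247.3266 137.7713]
 [248.1076 216.8905]
 [213.5423 184.3694]
 [282.4131 184.2698]]
```

>>> {"method": "carry_out", "body": {"deltas": [{"gripper": 0.085, "linear": [0.006, -0.006, 0.04], "roll": 0}, {"gripper": 0.085, "linear": [0.006, -0.006, 0.08], "roll": 0}, {"gripper": 0.085, "linear": [0.006, -0.006, 0.12], "roll": 0}, {"gripper": 0.085, "linear": [0.006, -0.006, 0.145], "roll": 0}, {"gripper": 0.085, "linear": [0.006, -0.006, 0.158], "roll": 0}, {"gripper": 0.085, "linear": [0.006, -0.006, 0.158], "roll": 0}, {"gripper": 0.05, "linear": [0.006, -0.006, 0.158], "roll": 0}, {"gripper": 0.05, "linear": [0.006, -0.006, 0.158], "roll": 0}], "force": 60}}

```text
time: 20.1
tool_pos: [0.6154, 0.2656, 0.1063]
eef_rot: [-3.086, -0.584, -0.006]
wrist_force: [-0.9, 0.4, 2.1]
width: 0.0625
gripper_force: 65.0
```

>>> {"method": "carry_out", "body": {"deltas": [{"gripper": 0.05, "linear": [0, 0, 0], "roll": 0}, {"gripper": 0.05, "linear": [0, 0, 0], "roll": 0}, {"gripper": 0.05, "linear": [0, 0, -0.02], "roll": 0}, {"gripper": 0.05, "linear": [0, 0, -0.06], "roll": 0}, {"gripper": 0.05, "linear": [0, 0, -0.105], "roll": 0}, {"gripper": 0.05, "linear": [0, 0, -0.15], "roll": 0}, {"gripper": 0.05, "linear": [0, 0, -0.195], "roll": 0}, {"gripper": 0.05, "linear": [0, 0, -0.24], "roll": 0}]}}

```text
time: 20.9
tool_pos: [0.6133, 0.2649, 0.3463]
eef_rot: [-3.087, -0.584, -0.001]
wrist_force: [1.0, -0.5, -4.2]
width: 0.0627
gripper_force: 67.1
```

```bash
python3 -c "
from h import *
plan((.56,.16,.37,.25),(.47,.0,.37,.1),(.43,-.1,.37,.032))"
```

```text
t 20.9 pos [0.6133 0.2649 0.3463] yaw 0.3742 tilt [0.0004 0.0002] w 0.0627 g 67.1 F [ 1.0499 -0.4939 -4.231 ] q6 1.602121197964051
(0.56, 0.16, 0.37, 0.25) -> [-0.0879  0.0782 -0.0237] roll 7.12
(0.47, 0.0, 0.37, 0.1) -> [-0.2302  0.1942 -0.0238] roll 15.71
(0.43, -0.1, 0.37, 0.032) -> [-0.304   0.2727 -0.0238] roll 19.61
```

>>> {"method": "carry_out", "body": {"deltas": [{"gripper": 0.05, "linear": [-0.033, 0.03, -0.015], "roll": 2}, {"gripper": 0.05, "linear": [-0.068, 0.06, -0.024], "roll": 5}, {"gripper": 0.05, "linear": [-0.104, 0.09, -0.024], "roll": 8}, {"gripper": 0.05, "linear": [-0.14, 0.12, -0.024], "roll": 11}, {"gripper": 0.05, "linear": [-0.176, 0.15, -0.024], "roll": 14}, {"gripper": 0.05, "linear": [-0.212, 0.182, -0.024], "roll": 17}, {"gripper": 0.05, "linear": [-0.247, 0.215, -0.024], "roll": 19.6}, {"gripper": 0.05, "linear": [-0.28, 0.25, -0.024], "roll": 19.6}]}}

```text
time: 21.7
tool_pos: [0.4429, -0.0711, 0.3684]
eef_rot: [3.141, 0.049, 0.002]
wrist_force: [0.7, -1.0, -3.9]
width: 0.0623
gripper_force: 67.2
```

```bash
python3 -c "
from h import *
plan((.46,-.2,.37,.032),(.50,-.3,.37,.032),(.57,-.357,.36,.032),(.62,-.357,.36,.032))"
```

```text
t 21.7 pos [ 0.4429 -0.0711  0.3684] yaw 0.0311 tilt [ 0.0011 -0.0002] w 0.0623 g 67.2 F [ 0.6916 -0.9557 -3.8696] q6 1.3772439611586764
(0.46, -0.2, 0.37, 0.032) -> [ 0.0131  0.1294 -0.0015] roll -0.05
(0.5, -0.3, 0.37, 0.032) -> [ 0.0499  0.2306 -0.0015] roll -0.05
(0.57, -0.357, 0.36, 0.032) -> [0.1181 0.2898 0.0086] roll -0.05
(0.62, -0.357, 0.36, 0.032) -> [0.1681 0.2913 0.0087] roll -0.05
```

>>> {"method": "carry_out", "body": {"deltas": [{"gripper": 0.05, "linear": [0.0, 0.045, 0], "roll": 0}, {"gripper": 0.05, "linear": [0.005, 0.09, 0], "roll": 0}, {"gripper": 0.05, "linear": [0.013, 0.135, 0], "roll": 0}, {"gripper": 0.05, "linear": [0.03, 0.18, 0], "roll": 0}, {"gripper": 0.05, "linear": [0.045, 0.225, 0], "roll": 0}, {"gripper": 0.05, "linear": [0.075, 0.26, 0], "roll": 0}, {"gripper": 0.05, "linear": [0.11, 0.28, 0.005], "roll": 0}, {"gripper": 0.05, "linear": [0.13, 0.28, 0.008], "roll": 0}]}}

```text
time: 22.5
tool_pos: [0.5849, -0.3483, 0.3592]
eef_rot: [3.14, 0.047, 0.001]
wrist_force: [-0.9, -0.8, -5.2]
width: 0.0624
gripper_force: 67.5
```

```bash
python3 -c "
from h import *
plan((.620,-.3572,.281,.032))"
```

```text
t 22.5 pos [ 0.5849 -0.3483  0.3592] yaw 0.0298 tilt [ 0.0006 -0.0009] w 0.0624 g 67.5 F [-0.8708 -0.7913 -5.158 ] q6 1.002042113402412
(0.62, -0.3572, 0.281, 0.032) -> [0.0347 0.0099 0.0782] roll -0.13
```

>>> {"method": "carry_out", "body": {"deltas": [{"gripper": 0.05, "linear": [0.02, 0.008, 0.0], "roll": 0}, {"gripper": 0.05, "linear": [0.032, 0.008, 0.02], "roll": 0}, {"gripper": 0.05, "linear": [0.032, 0.008, 0.05], "roll": 0}, {"gripper": 0.05, "linear": [0.032, 0.008, 0.07], "roll": 0}, {"gripper": 0.05, "linear": [0.032, 0.008, 0.078], "roll": 0}, {"gripper": 0.05, "linear": [0.032, 0.008, 0.078], "roll": 0}, {"gripper": 0.05, "linear": [0.032, 0.008, 0.078], "roll": 0}, {"gripper": 0.05, "linear": [0.032, 0.008, 0.078], "roll": 0}]}}

```text
time: 23.3
tool_pos: [0.6163, -0.3528, 0.2835]
eef_rot: [3.14, 0.05, 0.003]
wrist_force: [-0.2, 0.2, -3.7]
width: 0.0624
gripper_force: 67.6
```

```bash
python3 -c "
from h import *
a=np.array([0,0,.008])
plan((.620,-.3572,.257,.032),(*(cw(8,-153,132)-a),.032));lean(.008,'y1')"
```

```text
t 23.3 pos [ 0.6163 -0.3528  0.2835] yaw 0.032 tilt [ 0.0022 -0.0012] w 0.0624 g 67.6 F [-0.2005  0.1826 -3.6988] q6 1.0166782996155461
(0.62, -0.3572, 0.257, 0.032) -> [0.0035 0.0045 0.0265] roll 0.0
(np.float64(0.589882975085636), np.float64(-0.3570305416718471), np.float64(0.25669539794685003), 0.032) -> [-0.0266  0.0033  0.0267] roll 0.0
tip v [124]
0 [253.5647 121.8587]
0.2 [253.6433 107.0868]
0.3 [253.6909 100.8201]
0.4 [253.7449  95.5014]
```

Upright over cell 0; same lean manoeuvre.

>>> {"method": "carry_out", "body": {"deltas": [{"gripper": 0.05, "linear": [0.003, 0.004, 0.009], "roll": 0}, {"gripper": 0.05, "linear": [0.003, 0.004, 0.018], "roll": 0}, {"gripper": 0.05, "linear": [0.002, 0.004, 0.025], "roll": 0}, {"gripper": 0.05, "linear": [-0.003, 0.004, 0.028], "roll": 0}, {"gripper": 0.05, "linear": [-0.009, 0.003, 0.028], "roll": 0}, {"gripper": 0.05, "linear": [-0.015, 0.003, 0.028], "roll": 0}, {"gripper": 0.05, "linear": [-0.021, 0.003, 0.028], "roll": 0}, {"gripper": 0.05, "linear": [-0.027, 0.003, 0.028], "roll": 0}]}}

```text
time: 24.15
tool_pos: [0.5888, -0.3566, 0.2548]
eef_rot: [3.14, 0.05, 0.003]
wrist_force: [3.5, 0.8, -1.0]
width: 0.0624
gripper_force: 67.5
```

```bash
python3 -c "
from h import *
a=np.array([0,0,.008])
plan((*(cw(8,-153,132)-a),.032),(*(cw(5,-153,103)-a),.032),(*(cw(2,-153,101)-a),.032));lean(.008,'y2')"
```

```text
t 24.15 pos [ 0.5888 -0.3566  0.2548] yaw 0.032 tilt [ 0.0017 -0.0007] w 0.0624 g 67.5 F [ 3.5051  0.7657 -1.0266] q6 0.9918934909162789
(np.float64(0.589882975085636), np.float64(-0.3570305416718471), np.float64(0.25669539794685003), 0.032) -> [ 0.0011  0.0005 -0.0019] roll -0.0
(np.float64(0.5984085570693849), np.float64(-0.35675762988811843), np.float64(0.22881637409384042), 0.032) -> [0.0096 0.0005 0.026 ] roll -0.0
(np.float64(0.5964252266706034), np.float64(-0.3568211181330132), np.float64(0.22580599707890872), 0.032) -> [0.0076 0.0004 0.029 ] roll -0.0
tip v [101]
0 [253.6469 123.582 ]
0.2 [253.7184 108.9895]
0.3 [253.7614 102.8295]
0.4 [253.8102  97.6321]
```

>>> {"method": "carry_out", "body": {"deltas": [{"gripper": 0.05, "linear": [0.003, 0, 0.007], "roll": 0}, {"gripper": 0.05, "linear": [0.006, 0, 0.014], "roll": 0}, {"gripper": 0.05, "linear": [0.009, 0, 0.02], "roll": 0}, {"gripper": 0.05, "linear": [0.01, 0, 0.024], "roll": 0}, {"gripper": 0.05, "linear": [0.009, 0, 0.026], "roll": 0}, {"gripper": 0.05, "linear": [0.007, 0, 0.028], "roll": 0}, {"gripper": 0.05, "linear": [0.005, 0, 0.029], "roll": 0}, {"gripper": 0.05, "linear": [0.004, 0, 0.03], "roll": 0}]}}

```text
time: 25.0
tool_pos: [0.592, -0.357, 0.2252]
eef_rot: [3.14, 0.051, -0.002]
wrist_force: [-3.2, -2.1, 8.7]
width: 0.0626
gripper_force: 71.5
```

```bash
python3 -c "
from h import *
a=np.array([0,0,.008])
plan((*(cw(2,-153,101)-a),.032));lean(.008,'y3')"
```

```text
t 25.0 pos [ 0.592  -0.357   0.2252] yaw 0.0322 tilt [-0.0013 -0.0013] w 0.0626 g 71.5 F [-3.1677 -2.0812  8.6897] q6 0.9953260617137406
(np.float64(0.5964252266706034), np.float64(-0.3568211181330132), np.float64(0.22580599707890872), 0.032) -> [ 0.0044 -0.0001 -0.0006] roll 0.01
tip v [95]
0 [253.5    121.9575]
0.2 [253.5745 107.3028]
0.3 [253.6191 101.1047]
0.4 [253.6693  95.863 ]
```

Fully leaned (~0.4). I'll release and withdraw.

>>> {"method": "carry_out", "body": {"deltas": [{"gripper": 0.065, "linear": [0, 0, 0], "roll": 0}, {"gripper": 0.085, "linear": [0, 0, 0], "roll": 0}, {"gripper": 0.085, "linear": [0, 0, 0], "roll": 0}, {"gripper": 0.085, "linear": [0, 0, 0], "roll": 0}, {"gripper": 0.085, "linear": [0, 0, -0.02], "roll": 0}, {"gripper": 0.085, "linear": [0, 0, -0.05], "roll": 0}, {"gripper": 0.085, "linear": [0, 0, -0.09], "roll": 0}, {"gripper": 0.085, "linear": [0, 0, -0.13], "roll": 0}]}}

```text
time: 25.85
tool_pos: [0.5926, -0.3559, 0.3544]
eef_rot: [-3.14, -0.051, 0.002]
wrist_force: [1.1, -0.3, -0.6]
width: 0.0848
gripper_force: 0.0
```

```bash
python3 -c "
from h import *
plan()
p=bot.camera_params('wrist');a=bot.snapshot('wrist');cv2.imwrite('pics/w11.png',a)
hsv=cv2.cvtColor(a,cv2.COLOR_BGR2HSV);m=((hsv[...,1]<45)&(hsv[...,2]>60))
for v in range(100,260,10):
  u=np.where(m[v,200:310])[0]+200; print(v,(int(u.min()),int(u.max()),len(u)) if len(u) else 0,end='; ')
print(proj(p,[cw(-2,-153,102),cw(-34.5,-153,102),cw(-2,-120.5,102),cw(-2,-185.5,102),cw(62,-153,57)],True))
# top view checks: predicted pixels vs image for cell0/cell1 lids and block stein mouth
t=bot.snapshot('top');cv2.imwrite('pics/t11.png',t);q=bot.camera_params('top')
for n,X in(('c0 lid',cw(-2,-153,102)),('c1 lid',cw(-2,-51,102)),('c2',cw(-2,51,102)),('block mouth',np.array([.455,.121,.157])),('block foot',np.array([.455,.121,.06]))): print(n,proj(q,X)[0])
hs=cv2.cvtColor(t,cv2.COLOR_BGR2HSV);m=((hs[...,1]<50)&(hs[...,2]>60)).astype(np.uint8)
n,l,s,c=cv2.connectedComponentsWithStats(m[130:290,110:460])
print([(s[i][0]+110,s[i][1]+130,*s[i][2:]) for i in range(1,n) if s[i][4]>60])
"
```

```text
t 25.85 pos [ 0.5926 -0.3559  0.3544] yaw 0.0323 tilt [-0.0015  0.0009] w 0.0848 g 0.0 F [ 1.1471 -0.3039 -0.6384] q6 0.995465300729626
100 0; 110 (250, 261, 12); 120 (235, 275, 41); 130 (227, 283, 45); 140 (225, 285, 49); 150 (225, 285, 48); 160 (225, 285, 40); 170 (223, 286, 49); 180 (223, 288, 66); 190 (219, 292, 74); 200 (218, 292, 75); 210 (200, 288, 84); 220 (200, 278, 70); 230 (200, 231, 30); 240 (207, 207, 1); 250 0; [[254.7493 194.6789]
 [254.6247 222.1006]
 [216.9505 194.6493]
 [292.5045 194.7037]
 [254.7853 104.5472]]
c0 lid [437.6387 184.14  ]
c1 lid [387.0067 185.9244]
c2 [336.0207 187.7213]
block mouth [200.6474 256.2668]
block foot [205.6459 256.8358]
[(np.int32(157), np.int32(130), np.int32(28), np.int32(26), np.int32(491)), (np.int32(358), np.int32(153), np.int32(102), np.int32(51), np.int32(3046)), (np.int32(310), np.int32(154), np.int32(42), np.int32(51), np.int32(1315)), (np.int32(264), np.int32(156), np.int32(37), np.int32(50), np.int32(1177)), (np.int32(112), np.int32(225), np.int32(40), np.int32(39), np.int32(876)), (np.int32(186), np.int32(230), np.int32(35), np.int32(45), np.int32(576)), (np.int32(356), np.int32(236), np.int32(34), np.int32(26), np.int32(541))]
```

```bash
python3 -c "
from h import *
t=cv2.imread('pics/t11.png');g=cv2.cvtColor(t,cv2.COLOR_BGR2HSV)
for y in range(228,280,2): print(y,' '.join('%3d'%(g[y,x,2] if g[y,x,1]<60 else 0) for x in range(182,226,2)))
"
```

```text
228   0   0   0   0   0   0   0   0   0   0   0   0   0   0   0   0   0   0   0   0   0   0
230   0   0   0   0   0   0   0   0   0   0 183   0   0   0   0   0   0   0   0   0   0   0
232   0   0   0   0   0   0   0   0   0 157 169 159   0   0   0   0   0   0   0   0   0   0
234   0   0   0   0   0   0   0   0   0 168 176 142   0   0   0   0   0   0   0   0   0   0
236   0   0   0   0   0   0   0   0   0 172 181 139   0   0   0   0   0   0   0   0   0   0
238   0   0   0   0   0   0   0   0   0 172 180 144 134   0   0   0   0   0   0   0   0   0
240   0   0   0   0   0   0   0   0   0 174 182 143 143   0   0   0   0   0   0   0   0   0
242   0   0   0   0   0   0   0   0   0 170 180 161 158   0   0   0   0   0   0   0   0   0
244   0   0   0   0   0   0   0   0   0 170 161 157 157   0   0   0   0   0   0   0   0   0
246   0   0   0   0   0   0   0 163 162 174 172 164 153 145 152 156   0   0   0   0   0   0
248   0   0   0   0   0 134 170 157 130 135 144 145 153 174 126 128 173   0   0   0   0   0
250   0   0   0   0 129 178 130 119 120   0   0   0   0   0 178 127 102 176   0   0   0 
[... 591 characters left out ...]
   0   0   0   0   0   0   0 166 140 111 172   0   0   0
266   0   0   0 138 166 141 139   0   0   0   0   0   0   0   0 179 101 103 166   0   0   0
268   0   0   0   0 175 156 143 141   0   0   0   0   0   0 174 131   0 163   0   0   0   0
270   0   0   0   0 108 174 166 148 145   0   0   0   0 174 136  84 159 147   0   0   0   0
272   0   0   0   0   0   0 149 176 169 171 173 170 174 122 132 163 140   0   0   0   0   0
274   0   0   0   0   0   0   0   0 112 129 133 132 152 147 144   0   0   0   0   0   0   0
276   0   0   0   0   0   0   0   0   0   0   0   0   0   0   0   0   0   0   0   0   0   0
278   0   0   0   0   0   0   0   0   0   0   0   0   0   0   0   0   0   0   0   0   0   0
```

The block stein's mouth is at (201,260) and its foot at about (206,260), so it stands upright and within 10 mm of the block's middle. All cells are filled, so I'm handing in.

```bash
python3 -c "
from bench import bot
print(bot.finish_job())"
```

```text
the job is handed in; nothing more can be done
None
```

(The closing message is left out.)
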